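Fetch the metal tube from behind the glass tubes

TASK

The short metal tube stands at the back of the stock tray, hemmed in by the two tall glass tubes: stand both of those in the felt-lined tray, then fetch the metal tube and stand it in the empty front cell of the tester's accessory compartment, and afterwards put each glass tube back in the compartment of the stock tray that it came from. Everything stays upright, is set down and not dropped, and the pilot lamp, copper clip and parts jar stay where they are.

Things in the scene. Friction and masses are not known exactly. Their poses are not given: they have to be found in the camera images.
- waisted_tube: Tall glass tube with a waisted bulb, standing upright: 128 mm high, 85 g (varies). From the bottom: pins 11 mm, black base 35 mm across up to 38 mm, a bulb that widens to 50 mm across (upright wall 72 to 92 mm up: grip here, 83 mm up), then a narrower dome 32 mm across. Origin at the centre of the underside (pin ends), z up. Round: its yaw means nothing.
- straight_tube: Tall glass tube with a straight-sided bulb and a silvered, nearly flat top, standing upright: 118 mm high, 90 g (varies). Pins 11 mm, black base 35 mm across up to 38 mm, then a bulb 46 mm across, straight from 44 to 106 mm up (grip it 83 mm up). Origin at the centre of the underside (pin ends), z up. Round: its yaw means nothing.
- metal_tube: Short tube with a grey metal envelope, standing upright: 58 mm high, 70 g (varies). Pins 11 mm, base and flange 34 mm across up to 22 mm, then a straight shell 27 mm across up to 55 mm (grip it near the top, across the stock tray: fingers closing along the tray's y). Origin at the centre of the underside, z up. Round.
- stock_tray: Fixed tray, 108 (x) by 132 mm (y), floor 6, walls 28, dividers 24 mm high. Origin: centre of underside; x away from robot, y left. Two front compartments 54 by 60 mm at x -23, y +32 and -32: a glass tube in each (which varies), bulbs 16 mm apart: grip along tray x. Behind, at x 29, y 0, one of 42 by 46 with the metal tube; the bulbs overhang it. At x 29, y +-44 slim ones with fixed low sockets.
- felt_tray: Fixed shallow wooden tray lined with grey felt, the side area for the glass tubes: 140 (x) by 230 mm (y) outside, rim 6 mm wide and 16 mm high, floor 6.5 mm up, empty. Origin at the centre of its underside; x away from the robot, y left. It lies left or right of the stock tray, with the tester on the other side.
- tester_well (a point): Centre of the floor of the empty front cell at the right-hand end of the tester's top: 60 by 60 mm inside, 25 mm deep, floor 65 mm and tester top 92 mm above the counter; knobs, sockets and meter (to 107 mm) are 80 mm or more away. x to the tester's back, y its left, z up. Fixed case 210 (x) by 260 mm (y), centre at x +48, y +85 mm from here; its lid leans back behind it, 220 mm high.
- pilot_lamp: Bystander: small blue glass pilot bulb on a round brass foot, 32 mm across, 40 mm high, loose, standing just behind the stock tray. Origin under its centre. Leave it alone.
- ground_clip: Bystander: copper grounding clip, about 70 by 14 mm, 19 mm high, loose, lying in front of the stock tray. Origin at its underside, x along the clip. Leave it alone.
- parts_jar: Bystander: small amber jar with a brass lid, 56 mm across, 75 mm high, loose, farther behind the stock tray. Origin under its centre. Leave it alone.
Not all that is in view belongs to the job. Leave any blue or purple look-alike of the waisted_tube alone.

How it is judged (in metres and radians):
On the way, in this order (a step that is already met when the one before it is completed fails the run):
1. both glass tubes stand upright and released in the felt-lined tray (x of waisted_tube in the frame of felt_tray between -0.064 and 0.064 m and y of waisted_tube in the frame of felt_tray between -0.109 and 0.109 m and z of waisted_tube in the frame of felt_tray between 0 and 0.014 m and contact force between the fingers and waisted_tube below 0.1 N and linear speed of each of waisted_tube, straight_tube below 0.03 m/s and angle between each of waisted_tube, straight_tube's own z axis and vertical below 0.12 rad and x of straight_tube in the frame of felt_tray between -0.064 and 0.064 m and y of straight_tube in the frame of felt_tray between -0.109 and 0.109 m and z of straight_tube in the frame of felt_tray between 0 and 0.014 m and contact force between the fingers and straight_tube below 0.1 N), for 0.2 s.
2. the metal tube stands upright and released in the front cell of the tester's accessory compartment (x of metal_tube in the frame of tester_well between -0.018 and 0.018 m and y of metal_tube in the frame of tester_well between -0.018 and 0.018 m and z of metal_tube in the frame of tester_well between -0.006 and 0.008 m and contact force between the fingers and metal_tube below 0.1 N and linear speed of metal_tube below 0.03 m/s and angle between metal_tube's own z axis and vertical below 0.12 rad), for 0.2 s.
At the end, for the whole second after the job is handed in: The metal tube stands on the floor of the tester's front cell (anywhere inside, within 18 mm of its centre each way); each glass tube stands on the floor of its own compartment, within 22 mm of where it stood at the start; all upright within 0.12 rad, released and at rest (all of step 2 and distance of each of waisted_tube, straight_tube from where it was at the start of the episode below 0.022 m and z of each of waisted_tube, straight_tube in the frame of stock_tray below 0.012 m and contact force between the fingers and waisted_tube below 0.1 N and linear speed of each of waisted_tube, straight_tube below 0.03 m/s and angle between each of waisted_tube, straight_tube's own z axis and vertical below 0.12 rad and contact force between the fingers and straight_tube below 0.1 N); the robot touches nothing.
It fails at once if one of the three tubes is knocked over (leans more than 1 rad) (angle between any of waisted_tube, straight_tube, metal_tube's own z axis and vertical above 1 rad).
It fails at once if one of the three tubes is dropped (falls free of the fingers faster than 0.7 m/s, some 25 mm) ((contact force between the fingers and waisted_tube below 0.01 N and linear speed of waisted_tube above 0.7 m/s) or (contact force between the fingers and straight_tube below 0.01 N and linear speed of straight_tube above 0.7 m/s) or (contact force between the fingers and metal_tube below 0.01 N and linear speed of metal_tube above 0.7 m/s)).
It fails at once if the pilot lamp, the copper clip or the parts jar is shifted by more than 25 mm (distance of any of pilot_lamp, ground_clip, parts_jar from where it was at the start of the episode above 0.025 m).
It also fails if it takes over 128 s, if anything falls off the work surface, if the arm or the gripper's body presses on something with over 40 N, if the wrist force passes 120 N, or if a joint passes its speed limit or range.

ROBOT

A 7-joint arm with a two-finger parallel gripper is mounted at the origin on the work surface. World frame = base frame: x ahead of the robot, y to its left, z up, the work surface at z = 0. Lengths are in mm, angles in degrees, forces in N, time in s.
With the tool pointing down it reaches from about 425 to 1025 mm from the base axis. Payload 3.6 kg.
Tool frame: the origin (TCP) lies between the finger pads; the fingertips stand 25 mm ahead of it and the grasp point (between the pads) lies 6 mm ahead of it; z points along the fingers, x is the direction in which the jaws open and shut, and the axes are right-handed (so a half turn about z gives the same grasp; the last joint's range is limited). The gripper opens to 85 mm and grips with 20 to 120 N. Pads are 22 mm wide; open, the fingers measure 114 mm over their backs; the gripper's body (76 mm by 85 mm) begins 54 mm behind the grasp point. The pads swing forward as they close: fully open they stand 13 mm farther back than shut.
Start: joints at [-77.034, 33.873, 2.773, 92.16, -1.908, 54.013, -1.931], TCP at [227.919, 688.246, 225.402] pointing down, gripper open.
Joint ranges: [-153.93, 153.93], [-27.13, 128.08], [-72.61, 78.16], [10.71, 143.7], [-87.88, 267.88], [4.46, 118.87], [-176.78, 176.78]. Speed limits (degrees/s): [147.25, 147.25, 180, 180, 180, 180, 180].

INTERFACE

Orientations are given as [roll, pitch, yaw] about the fixed x, y, z axes, in that order (R = Rz(yaw) Ry(pitch) Rx(roll)).
In Python, from bench import status, imaging, robot gives the robot as it stands. The module is installed in compiled form; this text tells all that it offers.
- The arm moves only by the tool carry_out, never from a script. Its argument "moves" is a list of rows, each a list of 3 entries, a list of its own where there are three numbers: the shift along the tool's x, y, z in mm, then the turn, a rotation vector about the tool's x, y, z in degrees, then the gripper's target within -1 to 1 (fully open at 1, half-way at 0, shut at -1). In form: [[[tx, ty, tz], [wx, wy, wz], fingers], ...]. A call has 1 to 12 rows; each row shifts and turns the pose as measured when the row begins, along the tool's axes as they then stand; what a row does not reach is not made up. A row lasts 1/10 s, in which the tool goes at most 50 mm and 8.59 degrees, less where a joint would pass 70% of its speed; a pose out of reach is approached as far as the arm can. A call with a gripper value outside its range is refused whole. The fingers move at their own pace and stop on an object; the grip force is fixed at half the most. Time passes only in rows, so rows that do not move let the fingers close. It gives the time, the measured TCP pose, the force and the opening at its end, in the units of the state.
- status.observe(): the state, without advancing time (a new reading comes with each control period).
- imaging.get_image(name): name is "scene" or "side" or "wrist"; returns the picture (400x640x3 uint8, blue, green, red); there is no depth.
- imaging.get_calibration(name): a dict with "fx", "fy", "cx", "cy" (pixels), "camera_from_world" (4x4, takes a point from world to camera coordinates). Camera axes: x right, y down, z forward; pixel columns grow to the right and rows downward; lengths in mm; the calibration is good to about 2 mm. A picture is of the moment at which its call begins: read the wrist's pose just before it. get_calibration takes no time and is no camera call; for the wrist camera it gives the pose at the moment of the call.
- robot.hand_in(): hands the job in, once; it reports no verdict.
The state is a dict: "t": time; "joint_pos": joint angles; "qd": joint speeds; "effort": joint torques, N m; "ee_pos": TCP position; "eef_rot": TCP orientation; "ft_force": force on the tool from outside, world axes, zero at the start; "wrist_torque": the same for the moment, N m; "opening": finger opening in mm.
Only numpy, scipy, OpenCV 4.12 (cv2) and the standard library are available. Lean on these libraries where they do the work, as an engineer would, in place of code of your own. Each camera call takes 0.05 s, during which the arm holds its last target. There are 200 camera calls.

## Working session

There is one attempt and no reset: what is moved stays moved. The work goes in short steps, Python scripts to look and compute and a tool call to move; the robot and the scene stay as the last step left them, time stands still between calls to the robot, and variables do not carry over. Pictures are saved under pics/ and viewed, about 12 in all and at most 16, crops included, and the job is handed in when it is done.

Besides the shell and the picture viewer there is one more tool, called after "Call:" by a JSON object that holds its "fn" and its "kwargs". carry_out: Moves the arm, as the interface text tells. Its arguments: {"type":"object","properties":{"moves":{"type":"array"}},"required":["moves"]}

```bash
mkdir -p pics
cat > h.py <<'E'
import numpy as np, cv2
from bench import status, imaging, robot
def cal(n):
    c=imaging.get_calibration(n); return np.array([[c['fx'],0,c['cx']],[0,c['fy'],c['cy']],[0,0,1.]]),np.array(c['camera_from_world'])
def ray(c,uv):
    K,T=c; d=T[:3,:3].T@np.linalg.inv(K)@np.array([uv[0],uv[1],1.]); return -T[:3,:3].T@T[:3,3],d
def plane(c,uv,z):
    o,d=ray(c,uv); return o+d*(z-o[2])/d[2]
def proj(c,p):
    K,T=c; q=K@(T[:3,:3]@np.array(p,float)+T[:3,3]); return q[:2]/q[2]
def tri(c1,a,c2,b):
    o1,d1=ray(c1,a);o2,d2=ray(c2,b); d1/=np.linalg.norm(d1);d2/=np.linalg.norm(d2)
    s=np.linalg.lstsq(np.c_[d1,-d2],o2-o1,rcond=None)[0]; p,q=o1+s[0]*d1,o2+s[1]*d2
    return (p+q)/2,np.linalg.norm(p-q)
E
python3 - <<'E'
from h import *
s=status.observe(); print({k:np.round(v,2).tolist() for k,v in s.items()})
for n in ('scene','side','wrist'):
    cv2.imwrite(f'pics/{n}0.png',imaging.get_image(n)); K,T=cal(n); print(n,K[0,0],np.round(-T[:3,:3].T@T[:3,3]),np.round(T[:3,:3],2).tolist())
E
```

```text
{'t': 0.0, 'joint_pos': [-77.03, 33.92, 2.77, 92.24, -1.91, 54.01, -1.93], 'qd': [0.17, -0.06, 0.04, -0.12, 0.07, -0.01, 0.05], 'effort': [0.0, -54.87, 1.55, -19.81, 0.01, 0.01, -0.0], 'ee_pos': [227.67, 687.41, 224.24], 'eef_rot': [179.99, 0.13, 71.68], 'ft_force': [-0.28, -0.24, 0.08], 'wrist_torque': [0.03, -0.01, 0.0], 'opening': 85.35}
scene 516.1546673864011 [1093. -980. 1034.] [[0.89, 0.46, -0.02], [0.29, -0.6, -0.74], [-0.35, 0.65, -0.67]]
side 420.8727169957867 [304. 520. 705.] [[-0.9, -0.44, -0.01], [-0.32, 0.65, -0.69], [0.31, -0.61, -0.72]]
wrist 310.72793760976384 [147. 716. 373.] [[0.32, 0.95, -0.0], [0.9, -0.3, 0.32], [0.31, -0.1, -0.95]]
```

View pics/scene0.png

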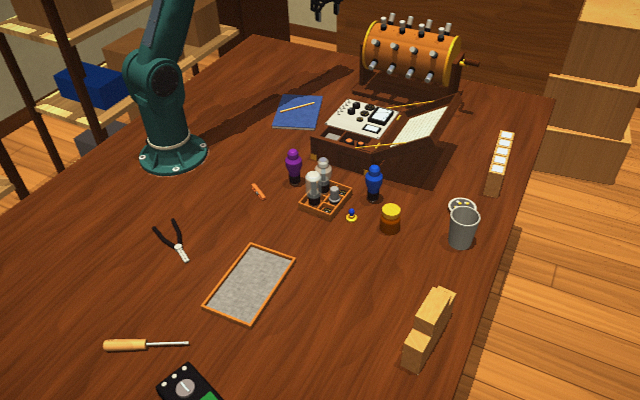

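View pics/side0.png

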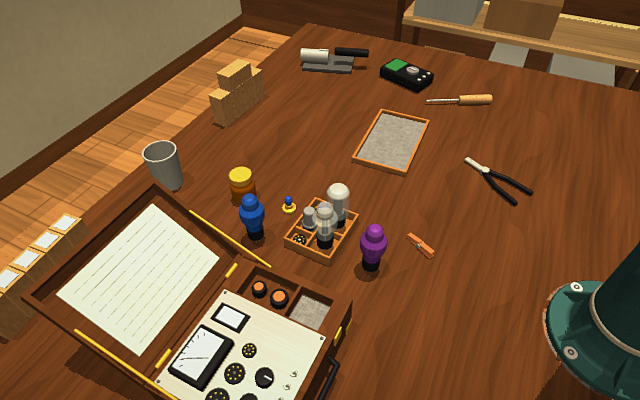

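Scene: the stock tray is at about (327,198), holding a clear waisted tube (323,172), the silvered straight tube (313,187) and the metal tube (334,193). The felt tray is at (250,284), and the tester's empty cell is at about side (311,310). The purple (293,167) and blue (373,184) tubes are look-alikes outside the tray. Next, a close crop of both views.

Run:
```python
from h import *
a=cv2.imread('pics/scene0.png')[140:230,270:410];b=cv2.imread('pics/side0.png')[170:340,230:380]
a=cv2.resize(a,None,fx=4,fy=4,interpolation=2);b=cv2.resize(b,None,fx=3.5,fy=3.5,interpolation=2)[:, :]
cv2.imwrite('pics/ca.png',a);cv2.imwrite('pics/cb.png',b)
# orange wood masks
for n in('scene','side'):
    im=cv2.imread(f'pics/{n}0.png');h=cv2.cvtColor(im,cv2.COLOR_BGR2HSV)
    m=cv2.inRange(h,(8,150,120),(16,255,255)); c=cal(n)
    cs=cv2.findContours(cv2.morphologyEx(m,3,np.ones((3,3))),0,2)[0]
    for k in sorted(cs,key=cv2.contourArea)[-7:]:
        q=cv2.approxPolyDP(cv2.convexHull(k),4,True)[:,0]; print(n,cv2.contourArea(k),q.tolist(),[np.round(plane(c,p,16)[:2]).tolist() for p in q])
```

```text
scene 1014.0 [[290, 35], [335, 44], [352, 55], [346, 65], [299, 72]] [[-87.0, 931.0], [139.0, 935.0], [251.0, 872.0], [266.0, 781.0], [119.0, 647.0]]
scene 1031.0 [[235, 27], [231, 51], [192, 84], [184, 83], [177, 63], [184, 45], [219, 24]] [[-366.0, 898.0], [-241.0, 685.0], [-217.0, 383.0], [-251.0, 376.0], [-385.0, 497.0], [-466.0, 645.0], [-456.0, 894.0]]
scene 1333.0 [[161, 348], [115, 399], [84, 399], [98, 373], [120, 354]] [[459.0, -593.0], [453.0, -730.0], [395.0, -759.0], [378.0, -702.0], [387.0, -646.0]]
scene 1884.0 [[286, 41], [290, 58], [255, 93], [188, 125], [200, 89], [224, 65]] [[-73.0, 870.0], [25.0, 737.0], [47.0, 432.0], [-49.0, 146.0], [-164.0, 365.0], [-194.0, 567.0]]
scene 1907.5 [[363, 41], [376, 20], [453, 37], [443, 72], [364, 52]] [[239.0, 1013.0], [203.0, 1244.0], [585.0, 1217.0], [642.0, 892.0], [286.0, 918.0]]
scene 4395.5 [[120, 131], [99, 163], [28, 196], [0, 140], [36, 103], [58, 94]] [[-242.0, 13.0], [-173.0, -154.0], [-248.0, -368.0], [-581.0, -209.0], [-668.0, 14.0], [-644.0, 98.0]]
scene 117997.5 [[639, 108], [639, 399], [40, 399], [0, 344], [39, 22
[... 608 characters left out ...]
], [910.0, 507.0], [928.0, 421.0]]
side 1988.0 [[547, 40], [558, 18], [639, 29], [639, 57], [629, 67], [570, 55]] [[232.0, -1095.0], [215.0, -1301.0], [-56.0, -1326.0], [-52.0, -1096.0], [-23.0, -1011.0], [151.0, -1015.0]]
side 4919.5 [[615, 87], [632, 91], [639, 124], [639, 240], [604, 281], [602, 137]] [[15.0, -863.0], [-30.0, -860.0], [-45.0, -688.0], [-37.0, -245.0], [24.0, -107.0], [42.0, -583.0]]
side 114289.5 [[0, 201], [244, 26], [309, 23], [583, 80], [598, 152], [588, 279], [534, 399], [335, 399], [171, 350], [0, 270]] [[1254.0, 259.0], [1254.0, -735.0], [1047.0, -861.0], [103.0, -864.0], [49.0, -513.0], [51.0, -98.0], [114.0, 174.0], [391.0, 311.0], [673.0, 362.0], [1082.0, 383.0]]
```

View pics/ca.png

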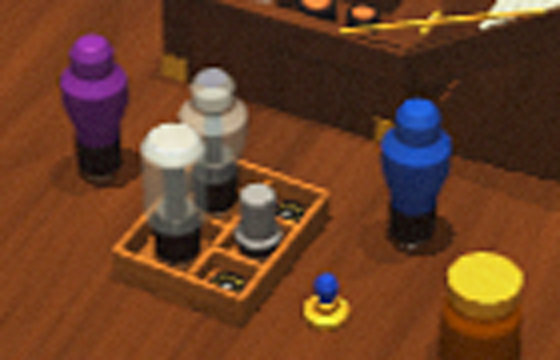

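View pics/cb.png

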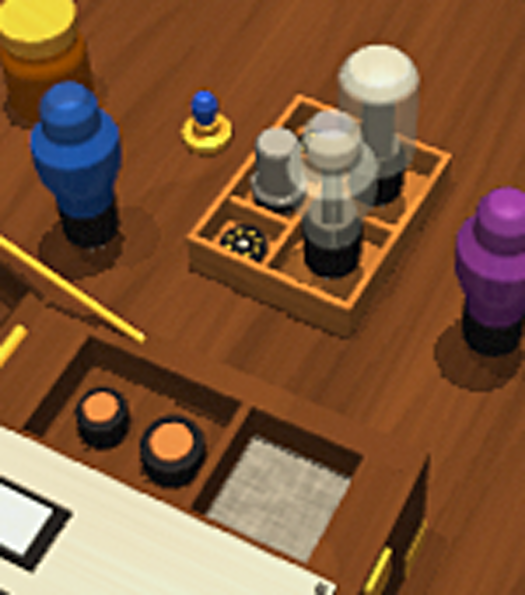

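The crops confirm it. The silvered straight tube is in the stock tray's near-right compartment (scene crop 175,185), the clear waisted tube is in the left one (213,130), and the metal tube is behind them (258,220). The tester's empty cell is at side crop (285,495).

```bash
cat > m.py <<'E'
from h import *
S=cal('scene');D=cal('side')
A=lambda u,v:(270+u/4,140+v/4)
B=lambda u,v:(230+u/3.5,170+v/3.5)
P=lambda c,p,z:np.round(plane(c,p,z)[:2],0).tolist()
print('tray side',[P(D,B(*p),28) for p in((190,238),(300,97),(450,155),(350,303))])
print('tray scene',[P(S,A(*p),28) for p in((115,248),(240,297),(329,190))])
print('felt scene',[P(S,p,16) for p in((251,243),(295,260),(251,325),(203,305))])
print('felt side',[P(D,p,16) for p in((377,110),(429,122),(407,173),(353,158))])
print('cell top side',[P(D,B(*p),92) for p in((250,408),(362,455))],'floor',[P(D,B(*p),65) for p in((258,437),(350,475),(310,562))])
for n,a,b in(('waist top',(213,72),(332,120)),('straight top c',(175,135),(378,65)),('metal top',(258,190),(278,138)),('lamp',(326,285),(204,105)),('blue',(418,110),(70,95)),('purple',(93,45),(507,205)),('jar',(485,275),(37,20))):
    p,e=tri(S,A(*a),D,B(*b));print(n,np.round(p),round(e,1))
E
python3 m.py
```

```text
tray side [[615.0, 77.0], [608.0, -53.0], [503.0, -49.0], [511.0, 78.0]]
tray scene [[507.0, -45.0], [611.0, -51.0], [619.0, 81.0]]
felt scene [[464.0, -233.0], [601.0, -233.0], [607.0, -451.0], [472.0, -456.0]]
felt side [[613.0, -444.0], [465.0, -452.0], [454.0, -231.0], [592.0, -225.0]]
cell top side [[508.0, 196.0], [449.0, 195.0]] floor [[505.0, 195.0], [456.0, 193.0], [453.0, 242.0]]
waist top [539.  47. 135.] 4.7
straight top c [540. -13. 122.] 4.8
metal top [590.  16.  67.] 4.8
lamp [660. -17.  31.] 3.5
blue [682.  83. 124.] 5.4
purple [438.  51. 124.] 4.5
jar [770.  -2.  73.] 5.4
```

View pics/wrist0.png

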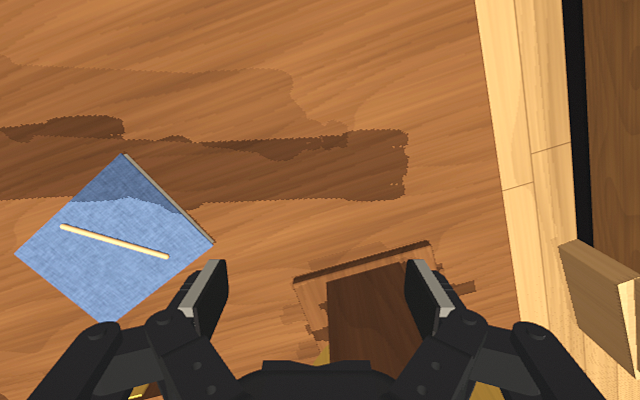

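Call:
{"fn": "carry_out", "kwargs": {"moves": [[[-35,31,-3],[0,0,0],1],[[-35,31,-3],[0,0,0],1],[[-35,31,-3],[0,0,0],1],[[-35,31,-3],[0,0,0],1],[[-35,31,-3],[0,0,0],1],[[-35,31,-3],[0,0,0],1],[[-35,31,-3],[0,0,0],1],[[-35,31,-3],[0,0,0],1],[[-35,31,-3],[0,0,0],1],[[-35,31,-3],[0,0,0],1],[[-35,31,-3],[0,0,0],1],[[-35,31,-3],[0,0,0],1]]}}

```text
t: 1.35
ee_pos: [452.5, 161.4, 256.8]
eef_rot: [-179.7, 0.0, 72.6]
ft_force: [0.7, 0.1, -0.1]
opening: 85.7
```

Call:
{"fn": "carry_out", "kwargs": {"moves": [[[0,0,0],[0,0,8.2],1],[[0,0,0],[0,0,8.2],1],[[0,0,0],[0,0,8.2],1],[[0,0,0],[0,0,8.2],1],[[0,0,0],[0,0,8.2],1],[[0,0,0],[0,0,8.2],1],[[0,0,0],[0,0,8.2],1],[[0,0,0],[0,0,8.2],1],[[0,0,0],[0,0,8.2],1],[[0,0,0],[0,0,0],1]]}}

```text
t: 2.35
ee_pos: [454.5, 148.2, 256.7]
eef_rot: [179.8, 0.3, -4.6]
ft_force: [0.1, 0.0, 0.8]
opening: 85.6
```

Run:
```python
from h import *
c=cal('wrist');np.savez('w1.npz',K=c[0],T=c[1]);cv2.imwrite('pics/w1.png',imaging.get_image('wrist'))
```

```text
(no output)
```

View pics/w1.png

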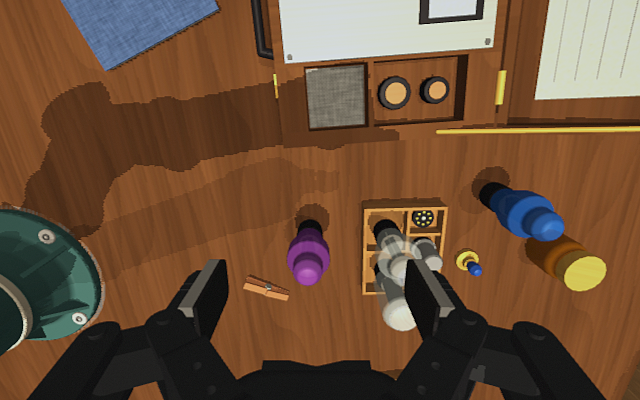

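The wrist view shows the tester's cell with its grey floor at (305–368, 64–129), the tray's left edge from (362,206) to (447,209), purple left of the tray, and blue and the jar behind it.

Run:
```python
from h import *
z=np.load('w1.npz');c=(z['K'],z['T'])
for n,p,h in(('cell',[(305,68),(364,64),(368,125),(310,129)],65),('tray L',[(362,206),(447,209)],28),('front',[(362,293)],28),('clip',[(244,281),(289,295)],10),('purple top',[(308,272)],124),('lamp',[(468,260)],10)):
    print(n,[np.round(plane(c,q,h)[:2]).tolist() for q in p])
g=cv2.cvtColor(cv2.imread('pics/w1.png'),6)
for n,p in(('straight',(537,-16)),('waist',(539,47.5)),('metal',(590,13))): print(n,[np.round(proj(c,(*p,h))).tolist() for h in(6,64,124,134)])
```

```text
cell [[450.0, 256.0], [510.0, 255.0], [512.0, 195.0], [450.0, 195.0]]
tray L [[507.0, 88.0], [617.0, 76.0]]
front [[503.0, -45.0]]
clip [[331.0, -24.0], [395.0, -53.0]]
purple top [[437.0, 56.0]]
lamp [[659.0, -14.0]]
straight [[383.0, 266.0], [392.0, 290.0], [404.0, 322.0], [406.0, 329.0]]
waist [[384.0, 226.0], [393.0, 246.0], [406.0, 273.0], [409.0, 278.0]]
metal [[420.0, 246.0], [434.0, 267.0], [454.0, 297.0], [458.0, 303.0]]
```

Call:
{"fn": "carry_out", "kwargs": {"moves": [[[0,0,0],[0,0,-2],1],[[19,31,9],[0,0,0],1],[[19,31,9],[0,0,0],1],[[19,31,9],[0,0,0],1],[[19,31,9],[0,0,0],1],[[15,26,9],[0,0,0],1],[[0,0,0],[0,0,0],1],[[0,0,0],[0,0,0],1]]}}

```text
t: 3.2
ee_pos: [544.8, -6.8, 209.3]
eef_rot: [-180.0, 0.2, -0.4]
ft_force: [0.8, 0.5, -0.2]
opening: 85.7
```

Run:
```python
from h import *
c=cal('wrist');np.savez('w2.npz',K=c[0],T=c[1]);cv2.imwrite('pics/w2.png',imaging.get_image('wrist'))
s=status.observe();print(s['ee_pos'],s['eef_rot'],s['joint_pos'])
for n,p in(('straight',(537,-16)),('waist',(539,47.5)),('metal',(590,13))): print(n,[np.round(proj(c,(*p,h))).tolist() for h in(6,64,124,134)])
```

```text
[544.76865999  -6.9458313  209.40552398] [179.9918791    0.19939809  -0.44264693] [-22.54330268  23.83906822  24.65843053 117.01403305 -14.51781906
  42.23289553  10.67955895]
straight [[311.0, 177.0], [310.0, 192.0], [308.0, 215.0], [308.0, 220.0]]
waist [[312.0, 122.0], [311.0, 127.0], [309.0, 136.0], [309.0, 138.0]]
metal [[357.0, 152.0], [364.0, 163.0], [376.0, 180.0], [378.0, 184.0]]
```

View pics/w2.png

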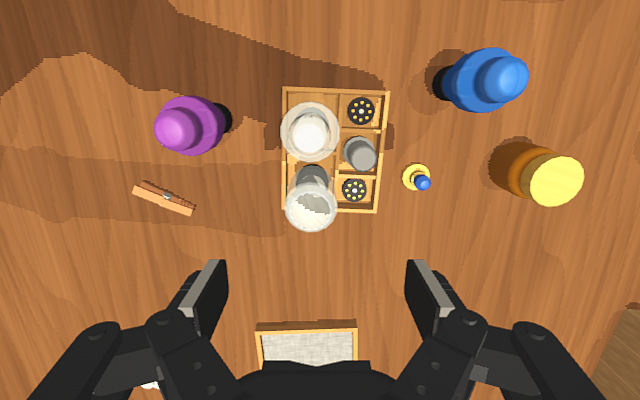

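A clear top view: straight top at (311,206), waisted bulb at (310,131), metal shell top at (361,152), tray corners at (283,88), (389,92) and (376,213).

Run:
```python
from h import *
z=np.load('w2.npz');c=(z['K'],z['T'])
for n,p,h in(('straight',[(311,206),(285,206),(337,206)],120),('waist bulb',[(310,131),(281,131),(339,131)],88),('dome',[(311,134)],130),('metal',[(361,152)],64),('tray',[(283,88),(389,92),(376,213)],28),('felt',[(256,323),(357,321)],16)):
    print(n,[np.round(plane(c,q,h)[:2],1).tolist() for q in p])
```

```text
straight [[539.3, -9.6], [518.1, -9.4], [560.5, -9.7]]
waist bulb [[538.6, 46.9], [513.8, 47.1], [563.4, 46.7]]
dome [[540.4, 49.7]]
metal [[586.2, 24.0]]
tray [[510.8, 82.4], [617.0, 77.7], [611.0, -52.8]]
felt [[460.2, -216.0], [596.2, -213.3]]
```

Call:
{"fn": "carry_out", "kwargs": {"moves": [[[-5,5,0],[0,0,2],1],[[0,0,15],[0,0,0],1],[[0,0,20],[0,0,0],1],[[0,0,20],[0,0,0],1],[[0,0,18],[0,0,0],1],[[0,0,10],[0,0,0],1],[[0,0,0],[0,0,0],1],[[0,0,0],[0,0,0],1]]}}

```text
t: 4.05
ee_pos: [536.1, -3.5, 127.3]
eef_rot: [-179.7, 0.1, -1.9]
ft_force: [0.4, 0.2, -0.1]
opening: 85.3
```

Call:
{"fn": "carry_out", "kwargs": {"moves": [[[3,10,0],[0,0,0],1],[[0,0,0],[0,0,0],1],[[0,0,0],[0,0,0],1]]}}

```text
t: 4.35
ee_pos: [540.4, -14.4, 129.5]
eef_rot: [-179.7, -0.2, -1.9]
ft_force: [0.2, 0.1, 0.4]
opening: 85.5
```

Call:
{"fn": "carry_out", "kwargs": {"moves": [[[-1,0,17],[0,0,0.5],1],[[0,0,17],[0,0,0],1],[[0,0,0],[0,0,0],1],[[0,0,0],[0,0,0],1]]}}

```text
t: 4.75
ee_pos: [542.2, -15.1, 97.2]
eef_rot: [-179.6, -0.5, -2.5]
ft_force: [0.6, -0.9, -0.0]
opening: 85.1
```

Run:
```python
from h import *
cv2.imwrite('pics/w3.png',imaging.get_image('wrist'));s=status.observe();print(s['ee_pos'],s['eef_rot'])
```

```text
[542.11412456 -15.05327268  97.24209564] [-179.64316735   -0.51867649   -2.48483498]
```

View pics/w3.png

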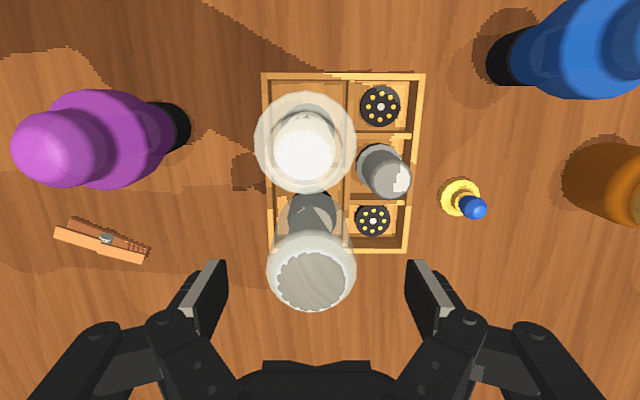

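The straight tube's silvered top is at (311,275), between the fingertips at (205,290) and (437,290). Checking its ray against the TCP.

Run:
```python
from h import *
c=cal('wrist')
print([np.round(plane(c,p,h)[:2],1).tolist() for p,h in(((311,280),124),((311,270),112),((305,142),88),((311,212),25),((384,172),64))])
```

```text
[[538.8, -10.8], [538.6, -12.9], [538.3, 46.5], [537.8, -15.9], [584.1, 22.9]]
```

Call:
{"fn": "carry_out", "kwargs": {"moves": [[[-4,-3,1],[0,0,0],1],[[0,0,0],[0,0,0],1],[[0,0,0],[0,0,0],1]]}}

```text
t: 5.1
ee_pos: [538.9, -11.5, 97.9]
eef_rot: [-179.6, -0.7, -2.5]
ft_force: [0.0, -1.2, -0.4]
opening: 85.4
```

Call:
{"fn": "carry_out", "kwargs": {"moves": [[[0,0,0],[0,0,0],-1],[[0,0,0],[0,0,0],-1],[[0,0,0],[0,0,0],-1],[[0,0,0],[0,0,0],-1],[[0,0,0],[0,0,0],-1],[[0,0,0],[0,0,0],-1],[[0,0,0],[0,0,0],-1],[[0,0,0],[0,0,0],-1]]}}

```text
t: 5.9
ee_pos: [539.5, -11.5, 99.2]
eef_rot: [-179.6, -0.8, -2.5]
ft_force: [0.5, 0.1, 2.7]
opening: 41.9
```

Call:
{"fn": "carry_out", "kwargs": {"moves": [[[0,0,-5],[0,0,0],-1],[[0,0,-8],[0,0,0],-1],[[0,0,0],[0,0,0],-1],[[0,0,0],[0,0,0],-1]]}}

```text
t: 6.3
ee_pos: [539.0, -11.6, 112.9]
eef_rot: [-179.6, -0.7, -2.5]
ft_force: [0.1, -0.3, -0.6]
opening: 42.4
```

Run:
```python
from h import *
a=imaging.get_image('scene')[140:230,270:410];b=imaging.get_image('wrist')[100:400,160:480]
a=cv2.resize(a,None,fx=3.3,fy=3.3,interpolation=2);
w=np.zeros((300,800,3),np.uint8);w[:a.shape[0],:a.shape[1]]=a[:300];w[:,470:790]=b;cv2.imwrite('pics/c4.png',w)
print(status.observe()['ft_force'])
```

```text
[ 0.32952159 -0.06711729 -0.58394946]
```

View pics/c4.png

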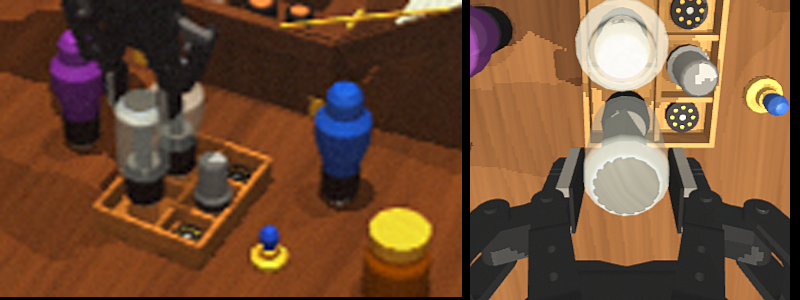

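Call:
{"fn": "carry_out", "kwargs": {"moves": [[[0,0,-12],[0,0,0],-1],[[0,0,-14],[0,0,0],-1],[[0,0,-12],[0,0,0],-1],[[0,10,0],[0,0,0],-1],[[1,25,0],[0,0,0],-1],[[1,35,0],[0,0,0],-1],[[1,40,0],[0,0,0],-1],[[1,40,0],[0,0,0],-1],[[1,40,0],[0,0,0],-1],[[1,40,0],[0,0,0],-1],[[1,35,0],[0,0,0],-1],[[0,0,0],[0,0,0],-1]]}}

```text
t: 7.6
ee_pos: [533.1, -292.0, 152.0]
eef_rot: [-179.9, -0.8, -2.3]
ft_force: [0.2, 0.5, -0.2]
opening: 41.8
```

Call:
{"fn": "carry_out", "kwargs": {"moves": [[[0,25,0],[0,0,0],-1],[[0,35,0],[0,0,0],-1],[[0,25,0],[0,0,0],-1],[[0,5,12],[0,0,0],-1],[[0,0,14],[0,0,0],-1],[[0,0,0],[0,0,0],-1],[[0,0,0],[0,0,0],-1]]}}

```text
t: 8.3
ee_pos: [525.6, -381.9, 120.3]
eef_rot: [-179.5, -0.4, -2.3]
ft_force: [0.3, -1.1, -1.0]
opening: 42.1
```

Run:
```python
from h import *
cv2.imwrite('pics/w5.png',imaging.get_image('wrist'));c=cal('wrist')
print(proj(c,(533,-341,6)))
im=imaging.get_image('scene')[200:340,180:320];cv2.imwrite('pics/s5.png',cv2.resize(im,None,fx=4,fy=4,interpolation=2))
```

```text
[323.37827127 148.89079084]
```

View pics/s5.png

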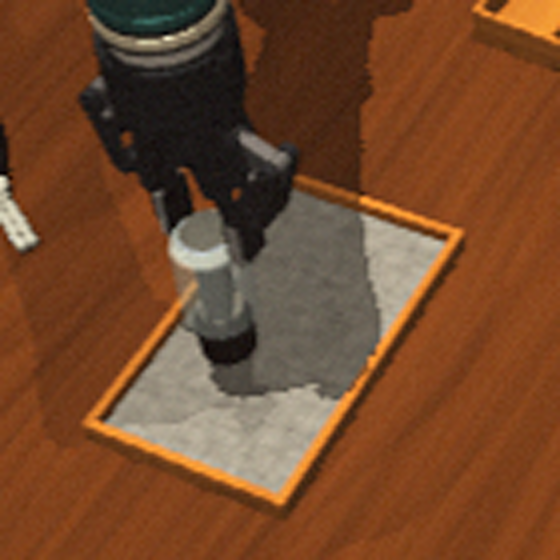

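The tube hangs well inside the felt tray. Lowering it to about TCP z 100.

Call:
{"fn": "carry_out", "kwargs": {"moves": [[[3,0,8],[0,0,0],-1],[[0,0,7],[0,0,0],-1],[[0,0,3],[0,0,0],-1],[[0,0,0],[0,0,0],-1],[[0,0,0],[0,0,0],-1]]}}

```text
t: 8.9
ee_pos: [531.0, -378.9, 101.7]
eef_rot: [-179.4, -0.5, -2.0]
ft_force: [-0.8, 0.6, -0.5]
opening: 42.2
```

Call:
{"fn": "carry_out", "kwargs": {"moves": [[[0,0,1.5],[0,0,0],-1],[[0,0,0],[0,0,0],-1],[[0,0,0],[0,0,0],-1]]}}

```text
t: 9.2
ee_pos: [531.1, -379.4, 100.6]
eef_rot: [-179.5, -0.5, -2.1]
ft_force: [-0.0, 0.1, 0.3]
opening: 42.4
```

Call:
{"fn": "carry_out", "kwargs": {"moves": [[[0,0,1.2],[0,0,0],-1],[[0,0,0],[0,0,0],-1],[[0,0,0],[0,0,0],-1]]}}

```text
t: 9.5
ee_pos: [531.2, -379.8, 99.6]
eef_rot: [-179.5, -0.6, -2.1]
ft_force: [-0.3, 0.5, -1.9]
opening: 42.1
```

Call:
{"fn": "carry_out", "kwargs": {"moves": [[[0,0,1],[0,0,0],-1],[[0,0,0],[0,0,0],-1],[[0,0,0],[0,0,0],-1]]}}

```text
t: 9.8
ee_pos: [531.5, -380.2, 99.2]
eef_rot: [-179.5, -0.6, -2.1]
ft_force: [1.2, 0.1, -0.7]
opening: 42.4
```

Call:
{"fn": "carry_out", "kwargs": {"moves": [[[0,0,1.5],[0,0,0],-1],[[0,0,0],[0,0,0],-1],[[0,0,0],[0,0,0],-1]]}}

```text
t: 10.1
ee_pos: [531.9, -381.1, 99.5]
eef_rot: [-179.6, -0.7, -2.1]
ft_force: [-1.2, 0.3, 0.2]
opening: 42.1
```

Call:
{"fn": "carry_out", "kwargs": {"moves": [[[0,0,0],[0,0,0],-0.2],[[0,0,0],[0,0,0],0.2],[[0,0,0],[0,0,0],0.5],[[0,0,0],[0,0,0],1],[[0,0,0],[0,0,0],1],[[0,0,0],[0,0,0],1]]}}

```text
t: 10.7
ee_pos: [532.0, -380.6, 98.6]
eef_rot: [-179.6, -0.7, -2.1]
ft_force: [-0.1, -0.2, 0.4]
opening: 85.3
```

Call:
{"fn": "carry_out", "kwargs": {"moves": [[[0,0,-10],[0,0,0],1],[[0,0,-20],[0,0,0],1],[[0,0,-30],[0,0,0],1],[[0,0,-30],[0,0,0],1],[[0,0,-10],[0,0,0],1],[[0,0,0],[0,0,0],1],[[0,0,0],[0,0,0],1]]}}

```text
t: 11.4
ee_pos: [530.1, -381.2, 203.8]
eef_rot: [-179.5, -0.6, -2.1]
ft_force: [-0.9, 0.8, -0.1]
opening: 85.0
```

Run:
```python
from h import *
c=cal('wrist');np.savez('w6.npz',K=c[0],T=c[1]);cv2.imwrite('pics/w6.png',imaging.get_image('wrist'))
s=status.observe();print(s['ee_pos'],s['eef_rot'])
```

```text
[ 530.00648092 -381.09628503  203.41647665] [-179.51642868   -0.60625018   -2.11505924]
```

View pics/w6.png

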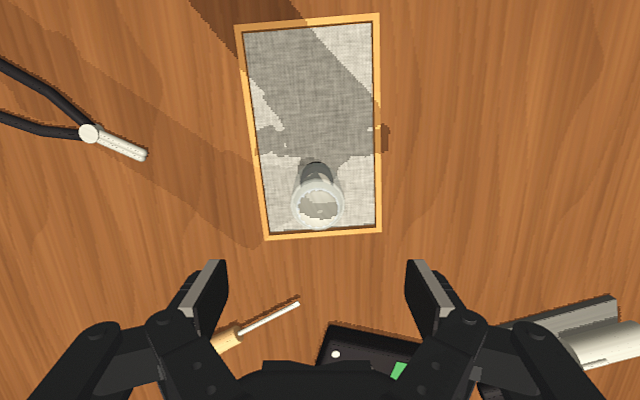

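Straight tube stands released in the felt tray (top at (318,203)). Now going to the waisted tube.

Call:
{"fn": "carry_out", "kwargs": {"moves": [[[0,-20,0],[0,0,0],1],[[-1,-42,0],[0,0,0],1],[[-1,-42,0],[0,0,0],1],[[-1,-42,0],[0,0,0],1],[[-1,-42,0],[0,0,0],1],[[-1,-42,0],[0,0,0],1],[[-1,-42,0],[0,0,0],1],[[-1,-42,0],[0,0,0],1],[[0,-42,0],[0,0,0],1],[[0,-42,0],[0,0,0],1],[[0,-20,0],[0,0,0],1],[[0,0,0],[0,0,0],1]]}}

```text
t: 12.65
ee_pos: [529.6, 53.1, 189.0]
eef_rot: [-179.7, 1.1, -2.3]
ft_force: [0.6, 0.0, 0.6]
opening: 85.2
```

Call:
{"fn": "carry_out", "kwargs": {"moves": [[[9,5,0],[0,1.1,0],1],[[0,0,20],[0,0,0],1],[[0,0,0],[0,0,0],1],[[0,0,0],[0,0,0],1]]}}

```text
t: 13.05
ee_pos: [538.8, 41.0, 166.8]
eef_rot: [-179.9, -0.0, -2.6]
ft_force: [0.4, 0.0, 0.5]
opening: 85.2
```

Run:
```python
from h import *
c=cal('wrist');im=imaging.get_image('wrist');cv2.imwrite('pics/w7.png',im);np.savez('w7.npz',K=c[0],T=c[1])
s=status.observe();print(s['ee_pos'],s['eef_rot']);print([proj(c,(539,47,h)).round() for h in(6,89,134)])
g=im[150:370,220:440]
cv2.imwrite('pics/c7.png',cv2.resize(g,None,fx=2.5,fy=2.5))
```

```text
[538.28291438  40.82088529 166.71266218] [-1.79928366e+02  8.98406302e-03 -2.63918454e+00]
[array([317., 174.]), array([317., 200.]), array([318., 224.])]
```

View pics/c7.png

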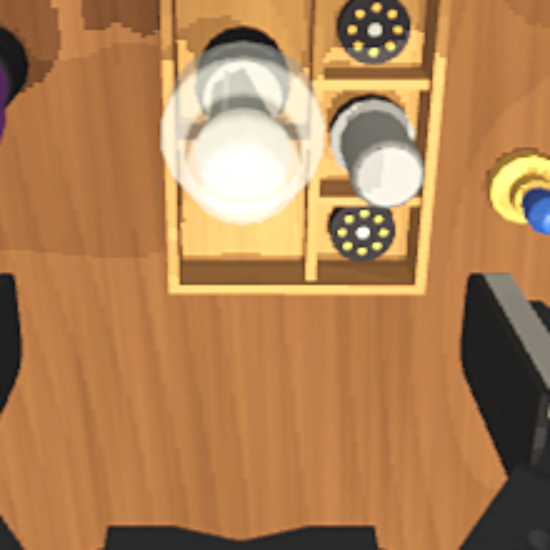

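Waisted bulb centre is at wrist (317,202), which gives (539,46). Metal top is at (376,219). Descending.

Call:
{"fn": "carry_out", "kwargs": {"moves": [[[0,-5,10],[0,0,0],1],[[0,0,18],[0,0,0],1],[[0,0,18],[0,0,0],1],[[0,0,14],[0,0,0],1],[[0,0,5],[0,0,0],1],[[0,0,0],[0,0,0],1],[[0,0,0],[0,0,0],1]]}}

```text
t: 13.8
ee_pos: [541.9, 44.2, 101.1]
eef_rot: [-179.9, -0.4, -2.9]
ft_force: [0.7, 0.5, -0.3]
opening: 85.1
```

Call:
{"fn": "carry_out", "kwargs": {"moves": [[[-3,-2,4],[0,0,0],1],[[0,0,0],[0,0,0],1],[[0,0,0],[0,0,0],1]]}}

```text
t: 14.1
ee_pos: [540.0, 46.7, 98.3]
eef_rot: [-179.8, -0.6, -2.9]
ft_force: [0.1, -1.0, 0.4]
opening: 85.4
```

Call:
{"fn": "carry_out", "kwargs": {"moves": [[[-1,0,2],[0,-0.5,0],1],[[0,0,0],[0,0,0],-1],[[0,0,0],[0,0,0],-1],[[0,0,0],[0,0,0],-1],[[0,0,0],[0,0,0],-1],[[0,0,0],[0,0,0],-1],[[0,0,0],[0,0,0],-1],[[0,0,0],[0,0,0],-1],[[0,0,0],[0,0,0],-1]]}}

```text
t: 15.0
ee_pos: [539.8, 46.8, 99.6]
eef_rot: [-179.7, -0.1, -2.9]
ft_force: [-0.5, 0.2, -0.4]
opening: 31.5
```

Run:
```python
from h import *
b=imaging.get_image('wrist')[100:400,120:520]
a=cv2.resize(imaging.get_image('scene')[130:220,270:390],(400,300),interpolation=2);cv2.imwrite('pics/c8.png',np.hstack([a,b]))
print(status.observe()['opening'],status.observe()['ee_pos'])
```

```text
31.513717842221734 [539.96523999  46.909359    99.52755925]
```

View pics/c8.png

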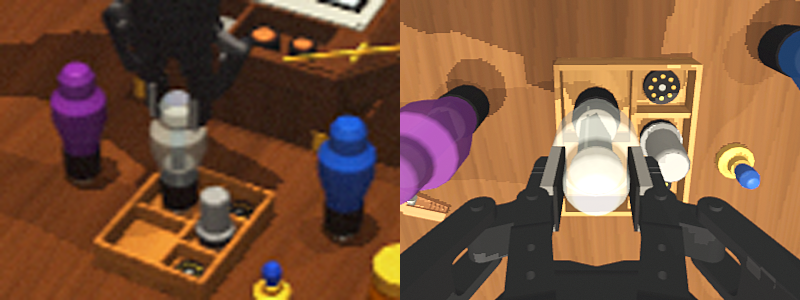

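The pads slid up to the narrow dome: they sit farther back when wide open. Regripping about 10 mm lower, at TCP z 90.

Call:
{"fn": "carry_out", "kwargs": {"moves": [[[0,0,0],[0,0,0],0],[[0,0,0],[0,0,0],1],[[0,0,0],[0,0,0],1],[[0,0,0],[0,0,0],1],[[0,0,0],[0,0,0],1],[[0,0,4],[0,0,0],1],[[0,0,4],[0,0,0],1],[[0,0,0],[0,0,0],1],[[0,0,0],[0,0,0],1]]}}

```text
t: 16.0
ee_pos: [540.2, 46.9, 89.6]
eef_rot: [-179.7, -0.1, -2.9]
ft_force: [-0.8, 0.2, 1.0]
opening: 85.5
```

Call:
{"fn": "carry_out", "kwargs": {"moves": [[[-0.5,0,0],[0,0,0],0.5],[[0,0,0],[0,0,0],-1],[[0,0,0],[0,0,0],-1],[[0,0,0],[0,0,0],-1],[[0,0,0],[0,0,0],-1],[[0,0,0],[0,0,0],-1],[[0,0,0],[0,0,0],-1],[[0,0,0],[0,0,0],-1]]}}

```text
t: 16.8
ee_pos: [540.0, 47.0, 90.4]
eef_rot: [-179.7, -0.2, -2.9]
ft_force: [-0.2, 0.9, 1.9]
opening: 43.3
```

Call:
{"fn": "carry_out", "kwargs": {"moves": [[[0,0,-4],[0,0,0],-1],[[0,0,-6],[0,0,0],-1],[[0,0,0],[0,0,0],-1],[[0,0,0],[0,0,0],-1]]}}

```text
t: 17.2
ee_pos: [539.9, 46.9, 101.1]
eef_rot: [-179.7, -0.2, -2.9]
ft_force: [-0.1, 0.0, -0.0]
opening: 43.4
```

Run:
```python
from h import *
b=imaging.get_image('wrist')[100:400,120:520]
a=cv2.resize(imaging.get_image('scene')[130:220,270:390],(400,300),interpolation=2);cv2.imwrite('pics/c9.png',np.hstack([a,b]))
```

```text
(no output)
```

View pics/c9.png

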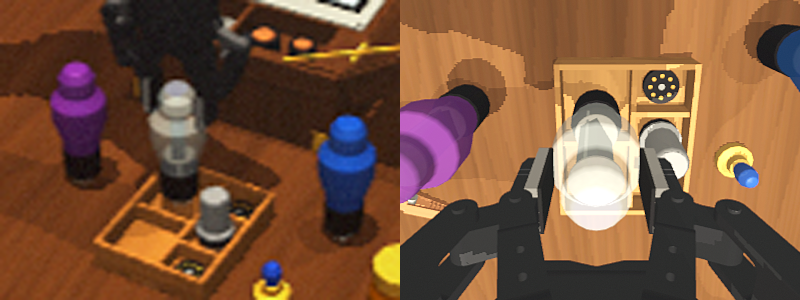

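Call:
{"fn": "carry_out", "kwargs": {"moves": [[[0,0,-12],[0,0,0],-1],[[0,0,-16],[0,0,0],-1],[[0,0,-18],[0,0,0],-1],[[0,10,0],[0,0,0],-1],[[1,25,0],[0,0,0],-1],[[1,35,0],[0,0,0],-1],[[1,40,0],[0,0,0],-1],[[1,40,0],[0,0,0],-1],[[1,40,0],[0,0,0],-1],[[1,40,0],[0,0,0],-1],[[1,35,0],[0,0,0],-1],[[0,0,0],[0,0,0],-1]]}}

```text
t: 18.5
ee_pos: [531.1, -232.9, 146.9]
eef_rot: [-179.9, -0.1, -2.8]
ft_force: [-0.1, 0.3, -0.5]
opening: 43.5
```

Call:
{"fn": "carry_out", "kwargs": {"moves": [[[2,25,0],[0,0,0],-1],[[2,25,0],[0,0,0],-1],[[0,10,8],[0,0,0],-1],[[0,0,15],[0,0,0],-1],[[0,0,15],[0,0,0],-1],[[0,0,8],[0,0,0],-1],[[0,0,0],[0,0,0],-1],[[0,0,0],[0,0,0],-1]]}}

```text
t: 19.3
ee_pos: [526.6, -294.3, 94.7]
eef_rot: [-179.7, 0.3, -2.9]
ft_force: [0.5, -0.3, -1.7]
opening: 43.5
```

Call:
{"fn": "carry_out", "kwargs": {"moves": [[[2,0,2.5],[0,0,0],-1],[[0,0,0],[0,0,0],-1],[[0,0,0],[0,0,0],-1]]}}

```text
t: 19.6
ee_pos: [529.8, -293.6, 93.1]
eef_rot: [-179.7, 0.2, -2.9]
ft_force: [-0.1, -0.1, -1.8]
opening: 43.3
```

Call:
{"fn": "carry_out", "kwargs": {"moves": [[[0,0,2],[0,0,0],-1],[[0,0,0],[0,0,0],-1],[[0,0,0],[0,0,0],-1]]}}

```text
t: 19.9
ee_pos: [530.5, -293.7, 91.9]
eef_rot: [-179.7, 0.1, -2.8]
ft_force: [-0.3, -0.3, -1.2]
opening: 43.5
```

Call:
{"fn": "carry_out", "kwargs": {"moves": [[[0,0,1.5],[0,0,0],-1],[[0,0,1],[0,0,0],-1],[[0,0,0],[0,0,0],-1],[[0,0,0],[0,0,0],-1]]}}

```text
t: 20.3
ee_pos: [530.9, -294.4, 90.6]
eef_rot: [-179.7, 0.0, -2.9]
ft_force: [-0.3, -0.2, -0.7]
opening: 43.2
```

Call:
{"fn": "carry_out", "kwargs": {"moves": [[[0,0,0.7],[0,0,0],-1],[[0,0,0],[0,0,0],-1],[[0,0,0],[0,0,0],0.2],[[0,0,0],[0,0,0],0.5],[[0,0,0],[0,0,0],1],[[0,0,0],[0,0,0],1],[[0,0,0],[0,0,0],1]]}}

```text
t: 21.0
ee_pos: [531.1, -294.5, 89.8]
eef_rot: [-179.7, 0.0, -2.9]
ft_force: [-0.2, 0.3, -0.1]
opening: 85.5
```

Call:
{"fn": "carry_out", "kwargs": {"moves": [[[0,0,-10],[0,0,0],1],[[0,0,-25],[0,0,0],1],[[0,0,-35],[0,0,0],1],[[0,0,-40],[0,0,0],1],[[0,0,-20],[0,0,0],1],[[0,0,0],[0,0,0],1]]}}

```text
t: 21.6
ee_pos: [530.6, -295.3, 226.5]
eef_rot: [-179.7, 0.1, -2.9]
ft_force: [0.9, -0.0, 0.1]
opening: 84.9
```

Call:
{"fn": "carry_out", "kwargs": {"moves": [[[0,0,0],[0,0,-8.2],1],[[0,0,0],[0,0,-8.2],1],[[0,0,0],[0,0,-8.2],1],[[0,0,0],[0,0,-8.2],1],[[0,0,0],[0,0,-8.2],1],[[0,0,0],[0,0,-8.2],1],[[0,0,0],[0,0,-8.2],1],[[0,0,0],[0,0,-8.2],1],[[0,0,0],[0,0,-8.2],1],[[0,0,0],[0,0,-8.2],1],[[0,0,0],[0,0,-6],1],[[0,0,0],[0,0,0],1]]}}

```text
t: 22.8
ee_pos: [523.2, -291.3, 217.6]
eef_rot: [-179.1, -0.7, 88.8]
ft_force: [-0.0, 0.1, 0.9]
opening: 85.1
```

Run:
```python
from h import *
z=np.load('w7.npz');c=(z['K'],z['T']);print('metal',plane(c,(376,219),64)[:2])
# check the two glass tubes stand: scene/side picture saved
a=imaging.get_image('scene')[200:340,180:320];cv2.imwrite('pics/s10.png',cv2.resize(a,None,fx=4,fy=4,interpolation=2))
print(status.observe()['joint_pos'])
```

```text
metal [589.20574006  18.64328732]
[ 27.23492718  25.75160417  -3.15847632 108.45155505   1.47247542
  46.95847665 112.01051517]
```

Call:
{"fn": "carry_out", "kwargs": {"moves": [[[20,4,0],[0,0,0],1],[[40,7,0],[0,0,0],1],[[40,7,0],[0,0,0],1],[[40,7,0],[0,0,0],1],[[40,7,0],[0,0,0],1],[[40,7,0],[0,0,0],1],[[40,7,0],[0,0,0],1],[[35,6,10],[0,0,0],1],[[0,0,20],[0,0,0],1],[[0,0,20],[0,0,0],1],[[0,0,0],[0,0,0],1],[[0,0,0],[0,0,0],1]]}}

```text
t: 24.05
ee_pos: [586.1, 13.7, 164.7]
eef_rot: [-178.9, -0.7, 86.8]
ft_force: [0.3, -0.2, 1.1]
opening: 85.4
```

Run:
```python
from h import *
c=cal('wrist');np.savez('w11.npz',K=c[0],T=c[1]);im=imaging.get_image('wrist');cv2.imwrite('pics/w11.png',im)
a=cv2.imread('pics/s10.png');o=np.zeros((400,800,3),np.uint8);o[:,:480]=im[:,80:560];o[:320,480:]=cv2.resize(a,(320,320));cv2.imwrite('pics/c11.png',o)
s=status.observe();print(s['ee_pos'],s['eef_rot'],proj(c,(587,20,64)))
```

```text
[585.841015    13.73912638 164.70613016] [-178.90323373   -0.68322619   86.83496553] [319.57450828 199.60759692]
```

View pics/c11.png

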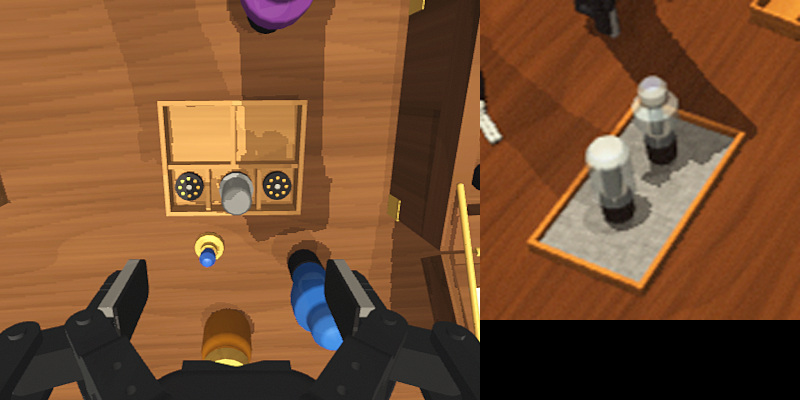

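The wrist view puts the metal top at (317,200), i.e. about (587,18). Both glass tubes stand in the felt tray. Descending on the metal tube.

Call:
{"fn": "carry_out", "kwargs": {"moves": [[[4,0,10],[-1.1,-0.7,0],1],[[0,0,20],[0,0,0],1],[[0,0,20],[0,0,0],1],[[0,0,15],[0,0,0],1],[[0,0,5],[0,0,0],1],[[0,0,0],[0,0,0],1],[[0,0,0],[0,0,0],1]]}}

```text
t: 24.8
ee_pos: [592.3, 12.8, 100.5]
eef_rot: [179.1, 0.1, 86.1]
ft_force: [-1.1, -0.4, 0.6]
opening: 85.3
```

Run:
```python
from h import *
c=cal('wrist');im=imaging.get_image('wrist');cv2.imwrite('pics/w12.png',im)
s=status.observe();p=proj(c,(587,18,64));print(s['ee_pos'],s['eef_rot'],p)
h=cv2.cvtColor(im,40);m=cv2.inRange(h,(0,0,60),(179,70,255))  # grey, unsaturated
x,y=map(int,p);m[:, :x-60]=0;m[:,x+60:]=0;m[:y-60]=0;m[y+60:]=0
cs=cv2.findContours(m,0,2)[0]
for k in sorted(cs,key=cv2.contourArea)[-4:]: print(cv2.contourArea(k),cv2.boundingRect(k))
```

```text
[592.51927071  12.7532513  100.68703552] [1.79103876e+02 7.88806136e-02 8.61043719e+01] [320.59745112 219.80513295]
16.0 (260, 195, 4, 8)
37.5 (367, 193, 8, 8)
68.0 (260, 181, 14, 11)
1969.5 (298, 181, 43, 58)
```

Call:
{"fn": "carry_out", "kwargs": {"moves": [[[5,-5.5,5],[0.9,0,1],1],[[0,0,12],[0,0,0],1],[[0,0,0],[0,0,0],1],[[0,0,0],[0,0,0],1]]}}

```text
t: 25.25
ee_pos: [588.4, 18.9, 84.1]
eef_rot: [179.9, 0.0, 85.0]
ft_force: [0.1, 0.3, -0.4]
opening: 85.1
```

Call:
{"fn": "carry_out", "kwargs": {"moves": [[[-1,-1,10],[0,0,-2],1],[[0,0,12],[0,0,0],1],[[0,0,0],[0,0,0],1],[[0,0,0],[0,0,0],1]]}}

```text
t: 25.65
ee_pos: [586.8, 17.8, 59.6]
eef_rot: [179.9, 0.0, 87.2]
ft_force: [0.0, 0.6, -1.3]
opening: 85.3
```

Call:
{"fn": "carry_out", "kwargs": {"moves": [[[0,0,0],[0,0,0],0],[[0,0,0],[0,0,0],-0.5],[[0,0,0],[0,0,0],-1],[[0,0,0],[0,0,0],-1],[[0,0,0],[0,0,0],-1],[[0,0,0],[0,0,0],-1],[[0,0,0],[0,0,0],-1],[[0,0,0],[0,0,0],-1],[[0,0,0],[0,0,0],-1],[[0,0,0],[0,0,0],-1]]}}

```text
t: 26.65
ee_pos: [587.6, 17.7, 60.5]
eef_rot: [179.8, 0.0, 87.2]
ft_force: [1.5, -0.6, -0.0]
opening: -0.1
```

Run:
```python
from h import *
c=cal('wrist');im=imaging.get_image('wrist');cv2.imwrite('pics/w13.png',im);np.savez('w13.npz',K=c[0],T=c[1])
S=cal('scene');D=cal('side');a=imaging.get_image('scene');b=imaging.get_image('side');cv2.imwrite('pics/s13.png',a);cv2.imwrite('pics/d13.png',b)
def crop(i,c,r,s):
    x,y=map(int,proj(c,(587,18,50)));return cv2.resize(i[y-r:y+r,x-r:x+r],(s,s),interpolation=2)
o=np.zeros((580,800,3),np.uint8);o[:300,:400]=im[60:360,120:520];o[:290,400:690]=crop(a,S,30,290);o[290:,400:690]=crop(b,D,35,290);cv2.imwrite('pics/c13.png',o)
print(proj(c,(587,18,64)),proj(S,(587,18,50)),proj(D,(587,18,50)))
```

```text
[312.86051867 259.13392846] [333.1558706  191.36807401] [309.25874409 215.82656863]
```

View pics/c13.png

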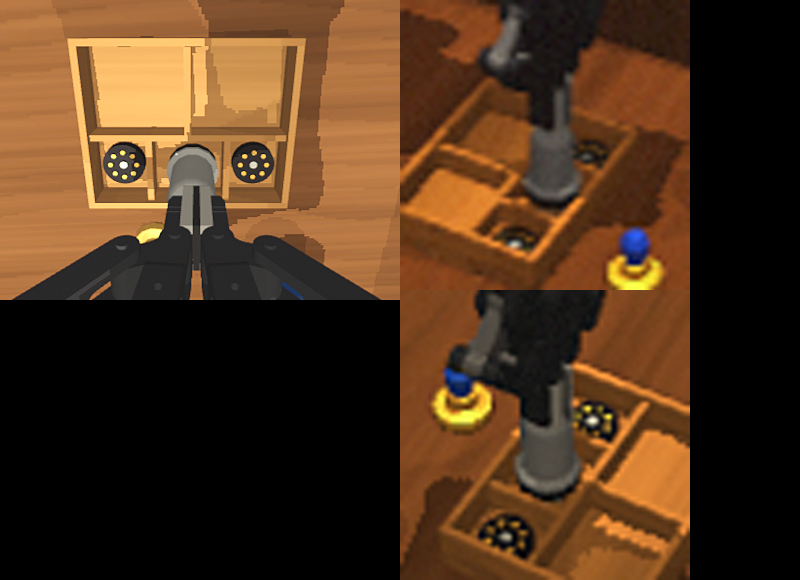

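Run:
```python
from h import *
z=np.load('w13.npz');W=(z['K'],z['T']);S=cal('scene');D=cal('side')
f=lambda p:[np.round(proj(W,p)-[120,60]).tolist(),np.round((proj(S,p)-[303,161])*4.833+[400,0]).tolist(),np.round((proj(D,p)-[274,180])*4.143+[400,290]).tolist()]
s=status.observe();x,y,zz=s['ee_pos'];print(s['ee_pos'],s['opening'])
for n,p in(('tip',(x,y,zz-25)),('tcp',(x,y,zz)),('tubetop',(587,18,64)),('tube flange 28',(587,18,28)),('tubebase',(587,18,6)),('divider corner',(561+5,-52+4,28))): print(n,f(p))
```

```text
[587.55625339  17.76220682  60.43839633] -0.10971388366126059
tip [[193.0, 176.0], [547.0, 165.0], [546.0, 457.0]]
tcp [[193.0, 197.0], [546.0, 134.0], [545.0, 424.0]]
tubetop [[193.0, 199.0], [546.0, 129.0], [545.0, 420.0]]
tube flange 28 [[193.0, 170.0], [546.0, 174.0], [547.0, 467.0]]
tubebase [[194.0, 157.0], [546.0, 201.0], [549.0, 494.0]]
divider corner [[85.0, 144.0], [464.0, 231.0], [640.0, 394.0]]
```

The pictures resolve it. The tips shut just above the tube, which still stands. Both the tip spacing in the wrist view and the contact evidence put the real fingertips about 29 mm higher than I assumed from the reported TCP. Reopening and going about 25 mm lower.

Call:
{"fn": "carry_out", "kwargs": {"moves": [[[0,0,-10],[0,0,0],-1],[[0,0,0],[0,0,0],1],[[0,0,0],[0,0,0],1],[[0,0,0],[0,0,0],1],[[0,0,0],[0,0,0],1],[[0,0,0],[0,0,0],1],[[0,0,10],[0,0,0],1],[[0,0,8],[0,0,0],1],[[0,0,8],[0,0,0],1],[[0,0,0],[0,0,0],1],[[0,0,0],[0,0,0],1]]}}

```text
t: 27.9
ee_pos: [587.0, 17.7, 42.1]
eef_rot: [179.9, 0.0, 87.2]
ft_force: [0.6, -0.2, -0.7]
opening: 85.5
```

Call:
{"fn": "carry_out", "kwargs": {"moves": [[[0,0,4],[0,0,0],1],[[0,0,0],[0,0,0],1],[[0,0,0],[0,0,0],0.3],[[0,0,0],[0,0,0],0],[[0,0,0],[0,0,0],-0.3],[[0,0,0],[0,0,0],-1],[[0,0,0],[0,0,0],-1],[[0,0,0],[0,0,0],-1],[[0,0,0],[0,0,0],-1],[[0,0,0],[0,0,0],-1],[[0,0,0],[0,0,0],-1]]}}

```text
t: 29.0
ee_pos: [587.6, 17.8, 38.6]
eef_rot: [179.8, 0.0, 87.2]
ft_force: [0.7, 0.4, 0.0]
opening: 24.6
```

Call:
{"fn": "carry_out", "kwargs": {"moves": [[[0,0,-4],[0,0,0],-1],[[0,0,-10],[0,0,0],-1],[[0,0,-15],[0,0,0],-1],[[0,0,-25],[0,0,0],-1],[[0,0,-30],[0,0,0],-1],[[0,0,-25],[0,0,0],-1],[[0,0,-15],[0,0,0],-1],[[0,0,0],[0,0,0],-1],[[0,0,0],[0,0,0],-1]]}}

```text
t: 29.9
ee_pos: [587.4, 17.7, 174.7]
eef_rot: [179.6, -0.0, 87.2]
ft_force: [-0.2, 0.4, -1.3]
opening: 24.8
```

Run:
```python
from h import *
# did metal leave the tray? grey flange/shell pixels at old base spot vs. carried spot, both fixed views
s=status.observe();x,y,z=s['ee_pos'];print(s['ee_pos'],s['opening'])
for n in('scene','side'):
    c=cal(n);a=imaging.get_image(n);cv2.imwrite(f'pics/{n}14.png',a)
    for q in((587,18,12),(587,18,40),(x,y,z-32.6+20),(x,y,z-32.6+12),(x,y,z-32.6-6)):
        u,v=proj(c,q).round().astype(int);print(n,np.round(q[2]),(u,v),a[v-1:v+2,u-1:u+2].mean((0,1)).round())
```

```text
[587.36842604  17.71109204 174.68770766] 24.784066745658116
scene 12 (np.int64(333), np.int64(201)) [ 33.  93. 166.]
scene 40 (np.int64(333), np.int64(194)) [ 25.  56. 101.]
scene 162.0 (np.int64(333), np.int64(161)) [67. 72. 76.]
scene 154.0 (np.int64(333), np.int64(163)) [74. 79. 83.]
scene 136.0 (np.int64(333), np.int64(168)) [ 50.  73. 111.]
side 12 (np.int64(310), np.int64(228)) [ 42. 104. 174.]
side 40 (np.int64(309), np.int64(219)) [ 34.  83. 139.]
side 162.0 (np.int64(307), np.int64(176)) [70. 80. 85.]
side 154.0 (np.int64(308), np.int64(179)) [76. 86. 91.]
side 136.0 (np.int64(308), np.int64(186)) [ 43.  79. 132.]
```

Metal tube is held: its grey appears at the carried spot in both views and the tray spot is wood. Moving to the tester cell.

Call:
{"fn": "carry_out", "kwargs": {"moves": [[[15,-9,0],[0,0,0],-1],[[30,-18,0],[0,0,0],-1],[[35,-20,0],[0,0,0],-1],[[35,-20,0],[0,0,0],-1],[[35,-20,0],[0,0,0],-1],[[30,-18,0],[0,0,0],-1],[[15,-8,0],[0,0,0],-1],[[0,0,0],[0,0,0],-1],[[0,0,0],[0,0,0],-1]]}}

```text
t: 30.9
ee_pos: [468.2, 230.4, 164.1]
eef_rot: [-179.2, 0.3, 87.5]
ft_force: [0.3, 0.2, -0.5]
opening: 25.1
```

Call:
{"fn": "carry_out", "kwargs": {"moves": [[[-4,12,0],[-0.8,0.3,0],-1],[[0,0,8],[0,0,0],-1],[[0,0,12],[0,0,0],-1],[[0,0,0],[0,0,0],-1],[[0,0,0],[0,0,0],-1]]}}

```text
t: 31.4
ee_pos: [482.9, 219.3, 140.8]
eef_rot: [180.0, 0.2, 86.9]
ft_force: [-0.1, -0.0, -1.0]
opening: 24.8
```

Call:
{"fn": "carry_out", "kwargs": {"moves": [[[6,-2,0],[0,0,0],-1],[[0,0,12],[0,0,0],-1],[[0,0,12],[0,0,0],-1],[[0,0,6],[0,0,0],-1],[[0,0,0],[0,0,0],-1],[[0,0,0],[0,0,0],-1]]}}

```text
t: 32.0
ee_pos: [480.8, 225.9, 107.6]
eef_rot: [-180.0, 0.2, 86.9]
ft_force: [0.7, -0.6, -0.6]
opening: 24.3
```

Inside the cell mouth; contact expected near 97.6.

Call:
{"fn": "carry_out", "kwargs": {"moves": [[[0,0,4],[0,0,0],-1],[[0,0,3],[0,0,0],-1],[[0,0,0],[0,0,0],-1],[[0,0,0],[0,0,0],-1]]}}

```text
t: 32.4
ee_pos: [481.3, 226.0, 100.5]
eef_rot: [180.0, 0.2, 86.9]
ft_force: [0.6, 0.1, -0.2]
opening: 24.9
```

Call:
{"fn": "carry_out", "kwargs": {"moves": [[[0,0,2],[0,0,0],-1],[[0,0,0],[0,0,0],-1],[[0,0,0],[0,0,0],-1]]}}

```text
t: 32.7
ee_pos: [481.6, 226.1, 98.7]
eef_rot: [179.9, 0.1, 86.9]
ft_force: [0.7, 0.5, -0.9]
opening: 24.7
```

Call:
{"fn": "carry_out", "kwargs": {"moves": [[[0,0,1.5],[0,0,0],-1],[[0,0,0.5],[0,0,0],-1],[[0,0,0],[0,0,0],-1]]}}

```text
t: 33.0
ee_pos: [482.1, 226.1, 97.7]
eef_rot: [179.9, 0.1, 86.9]
ft_force: [-0.2, -0.2, -1.2]
opening: 24.3
```

Call:
{"fn": "carry_out", "kwargs": {"moves": [[[0,0,0.8],[0,0,0],-1],[[0,0,0],[0,0,0],-1],[[0,0,0],[0,0,0],-1]]}}

```text
t: 33.3
ee_pos: [482.3, 226.2, 97.6]
eef_rot: [179.8, 0.1, 86.9]
ft_force: [-0.7, -0.6, 0.6]
opening: 24.9
```

Call:
{"fn": "carry_out", "kwargs": {"moves": [[[0,0,0],[0,0,0],-0.3],[[0,0,0],[0,0,0],0],[[0,0,0],[0,0,0],0.2],[[0,0,0],[0,0,0],0.3],[[0,0,-6],[0,0,0],0.3],[[0,0,-12],[0,0,0],0.5],[[0,0,-25],[0,0,0],1],[[0,0,-35],[0,0,0],1],[[0,0,-30],[0,0,0],1],[[0,0,-10],[0,0,0],1],[[0,0,0],[0,0,0],1]]}}

```text
t: 34.4
ee_pos: [482.1, 226.6, 223.2]
eef_rot: [179.8, 0.1, 86.9]
ft_force: [0.0, -0.3, 0.7]
opening: 85.2
```

Run:
```python
from h import *
s=status.observe();print(s['ee_pos'],s['eef_rot'],s['joint_pos'])
c=cal('wrist');im=imaging.get_image('wrist');cv2.imwrite('pics/w15.png',im)
D=cal('side');d=imaging.get_image('side');cv2.imwrite('pics/d15.png',d)
print('pred',[proj(c,(481,226,h)).round() for h in(65,87,123)],[proj(D,(481,226,h)).round() for h in(65,87,123)])
# bright-grey shell: unsaturated pixels near, in the wrist view
h=cv2.cvtColor(im,40);m=cv2.inRange(h,(0,0,40),(179,45,255));x,y=proj(c,(481,226,100)).astype(int)
k=np.zeros_like(m);cv2.circle(k,(int(x),int(y)),60,255,-1);m&=k
for q in sorted(cv2.findContours(m,0,2)[0],key=cv2.contourArea)[-3:]: print(cv2.contourArea(q),cv2.boundingRect(q))
for v in range(y-40,y+44,7): print(v,[''.join(map(str,im[v,u].tolist())) and tuple(im[v,u].tolist()) for u in range(x-35,x+36,14)])
```

```text
[482.13454405 226.64282957 223.190259  ] [1.79753135e+02 6.47632887e-02 8.68981918e+01] [-25.94732761  20.3001454   -5.4017215  117.0238105    3.04782683
  42.63112965  53.64541723]
pred [array([313., 177.]), array([313., 183.]), array([313., 195.])] [array([308., 316.]), array([307., 309.]), array([307., 297.])]
159.5 (302, 220, 29, 27)
1476.0 (349, 139, 25, 96)
2927.5 (284, 150, 58, 62)
147 [(43, 79, 131), (42, 78, 127), (25, 43, 74), (23, 43, 74), (25, 49, 81), (18, 37, 68)]
154 [(42, 77, 128), (149, 165, 173), (78, 88, 93), (94, 107, 113), (87, 100, 106), (21, 39, 69)]
161 [(46, 84, 138), (138, 155, 162), (138, 155, 162), (106, 122, 128), (101, 115, 122), (20, 39, 67)]
168 [(45, 82, 133), (133, 151, 158), (55, 62, 66), (57, 66, 69), (103, 116, 123), (16, 37, 71)]
175 [(43, 80, 129), (111, 127, 134), (66, 71, 75), (68, 74, 78), (97, 111, 116), (14, 38, 78)]
182 [(30, 59, 96), (106, 119, 126), (66, 72, 76), (67, 73, 75), (111, 126, 132), (14, 37, 77)]
189 [(32, 57, 95), (107, 121, 128), (100, 109, 113), (127, 139, 143), (105, 119, 124), (18, 41, 79)]
196 [(29, 54, 93), (103, 116, 123), (124, 135, 140), (125, 136, 142), (96, 109, 114), (19, 42, 80)]
203 [(31, 59, 97), (103, 122, 138), (124, 135, 141), (124, 135, 140), (12, 30, 51), (17, 42, 80)]
210 [(51, 93, 151), (21, 33, 54), (41, 47, 55), (33, 41, 51), (19, 27, 45), (18, 42, 79)]
217 [(51, 93, 152), (49, 91, 147), (38, 70, 119), (14, 15, 20), (38, 71, 119), (20, 46, 81)]
224 [(49, 92, 149), (47, 89, 143), (52, 55, 61), (52, 55, 56), (46, 89, 143), (26, 52, 92)]
```

Metal tube stands in the cell: its bright top in the wrist view is centred near (313,197) against a predicted (313,195). Now turning back and fetching the waisted tube, gripping about 25 mm lower this time.

Call:
{"fn": "carry_out", "kwargs": {"moves": [[[0,0,0],[0,0,8.2],1],[[0,0,0],[0,0,8.2],1],[[0,0,0],[0,0,8.2],1],[[0,0,0],[0,0,8.2],1],[[0,0,0],[0,0,8.2],1],[[0,0,0],[0,0,8.2],1],[[0,0,0],[0,0,8.2],1],[[0,0,0],[0,0,8.2],1],[[0,0,0],[0,0,8.2],1],[[0,0,0],[0,0,8.2],1],[[0,0,0],[0,0,4],1],[[0,0,0],[0,0,0],1]]}}

```text
t: 35.7
ee_pos: [467.4, 218.3, 200.2]
eef_rot: [178.3, 1.9, -2.7]
ft_force: [0.4, 0.4, 1.0]
opening: 85.1
```

Call:
{"fn": "carry_out", "kwargs": {"moves": [[[7,20,-10],[1.7,1.9,0],1],[[8,42,-5],[0,0,0],1],[[8,43,0],[0,0,0],1],[[8,43,0],[0,0,0],1],[[8,43,0],[0,0,0],1],[[8,43,0],[0,0,0],1],[[8,43,0],[0,0,0],1],[[8,43,0],[0,0,0],1],[[8,43,0],[0,0,0],1],[[8,43,0],[0,0,0],1],[[5,30,0],[0,0,0],1],[[0,0,0],[0,0,0],1]]}}

```text
t: 36.9
ee_pos: [533.8, -234.5, 203.1]
eef_rot: [179.7, 1.2, -0.9]
ft_force: [-0.6, -0.0, -0.2]
opening: 85.4
```

Call:
{"fn": "carry_out", "kwargs": {"moves": [[[-2,25,0],[0.3,1.2,1.5],1],[[-2,25,0],[0,0,0],1],[[0,8,8],[0,0,0],1],[[0,0,15],[0,0,0],1],[[0,0,10],[0,0,0],1],[[0,0,0],[0,0,0],1],[[0,0,0],[0,0,0],1]]}}

```text
t: 37.6
ee_pos: [525.3, -286.0, 161.2]
eef_rot: [-179.5, 0.7, -1.7]
ft_force: [-0.3, 0.7, -0.2]
opening: 85.6
```

```bash
cat > bulb.py <<'E'
from h import *
import sys
x,y,h=map(float,sys.argv[1:]); c=cal('wrist');im=imaging.get_image('wrist');cv2.imwrite('pics/wb.png',im)
s=status.observe();print(s['ee_pos'],s['eef_rot'])
p=proj(c,(x,y,h));q=proj(c,(x,y,7));print('pred',p.round(),'base',q.round())
hsv=cv2.cvtColor(im,40);m=cv2.inRange(hsv,(0,0,150),(179,60,255));k=np.zeros_like(m);cv2.circle(k,tuple(int(t) for t in p),55,255,-1);m&=k
for t in sorted(cv2.findContours(m,0,2)[0],key=cv2.contourArea)[-2:]: print(cv2.contourArea(t),cv2.boundingRect(t))
m=cv2.inRange(im,(0,0,0),(40,40,40));k[:]=0;cv2.circle(k,tuple(int(t) for t in q),45,255,-1);m&=k
for t in sorted(cv2.findContours(m,0,2)[0],key=cv2.contourArea)[-2:]: print('dark',cv2.contourArea(t),cv2.boundingRect(t))
E
python3 bulb.py 531 -294.5 134
```

```text
[ 525.30669512 -285.77227875  161.21569982] [-179.50663437    0.67794753   -1.72975406]
pred [328. 249.] base [325. 190.]
0.0 (322, 281, 1, 1)
7937.5 (272, 194, 111, 108)
dark 167.5 (308, 178, 32, 13)
```

Call:
{"fn": "carry_out", "kwargs": {"moves": [[[5,8,8],[-0.5,0.7,0],1],[[0,0,15],[0,0,0],1],[[0,0,18],[0,0,0],1],[[0,0,12],[0,0,0],1],[[0,0,0],[0,0,0],1],[[0,0,0],[0,0,0],1]]}}

```text
t: 38.25
ee_pos: [534.6, -295.3, 107.7]
eef_rot: [179.7, -0.5, -1.5]
ft_force: [0.5, -0.8, 0.9]
opening: 85.7
```

Call:
{"fn": "carry_out", "kwargs": {"moves": [[[-3.5,0,4],[0.3,-0.5,0],1],[[0,0,10],[0,0,0],1],[[0,0,12],[0,0,0],1],[[0,0,6],[0,0,0],1],[[0,0,0],[0,0,0],1],[[0,0,0],[0,0,0],1]]}}

```text
t: 38.85
ee_pos: [531.9, -296.0, 74.3]
eef_rot: [180.0, -0.1, -1.5]
ft_force: [-0.7, 0.1, -0.9]
opening: 85.7
```

Call:
{"fn": "carry_out", "kwargs": {"moves": [[[-0.7,-1,4],[0,0,0],1],[[0,0,4],[0,0,0],1],[[0,0,0],[0,0,0],1],[[0,0,0],[0,0,0],1]]}}

```text
t: 39.25
ee_pos: [531.6, -295.0, 66.0]
eef_rot: [180.0, -0.2, -1.5]
ft_force: [0.2, -0.1, 0.6]
opening: 85.3
```

Call:
{"fn": "carry_out", "kwargs": {"moves": [[[0,0,0],[0,0,0],0.5],[[0,0,0],[0,0,0],0.2],[[0,0,0],[0,0,0],-1],[[0,0,0],[0,0,0],-1],[[0,0,0],[0,0,0],-1],[[0,0,0],[0,0,0],-1],[[0,0,0],[0,0,0],-1],[[0,0,0],[0,0,0],-1]]}}

```text
t: 40.05
ee_pos: [531.7, -295.4, 66.9]
eef_rot: [179.9, -0.2, -1.5]
ft_force: [-1.1, 0.2, -0.0]
opening: 47.6
```

Call:
{"fn": "carry_out", "kwargs": {"moves": [[[0,0,-6],[0,0,0],-1],[[0,0,-15],[0,0,0],-1],[[0,0,-20],[0,0,0],-1],[[0,0,-20],[0,0,0],-1],[[0,-10,-5],[0,0,0],-1],[[0,-25,0],[0,0,0],-1],[[0,-38,0],[0,0,0],-1],[[0,-40,0],[0,0,0],-1],[[0,-40,0],[0,0,0],-1],[[0,-40,0],[0,0,0],-1],[[0,-25,0],[0,0,0],-1],[[0,0,0],[0,0,0],-1]]}}

```text
t: 41.25
ee_pos: [537.6, -66.0, 140.2]
eef_rot: [180.0, -0.5, -1.6]
ft_force: [-0.1, 0.8, -0.5]
opening: 48.1
```

Call:
{"fn": "carry_out", "kwargs": {"moves": [[[0,-25,0],[0,0,0],-1],[[0,-35,0],[0,0,0],-1],[[0,-30,0],[0,0,0],-1],[[0,-12,0],[0,0,0],-1],[[0,0,0],[0,0,0],-1],[[0,0,0],[0,0,0],-1]]}}

```text
t: 41.85
ee_pos: [539.8, 35.8, 141.2]
eef_rot: [179.8, -0.6, -1.8]
ft_force: [0.2, 0.0, -0.3]
opening: 48.2
```

Call:
{"fn": "carry_out", "kwargs": {"moves": [[[0,-10,3],[0,-0.6,0],-1],[[0,0,14],[0,0,0],-1],[[0,0,15],[0,0,0],-1],[[0,0,8],[0,0,0],-1],[[0,0,0],[0,0,0],-1],[[0,0,0],[0,0,0],-1]]}}

```text
t: 42.45
ee_pos: [540.0, 38.6, 97.5]
eef_rot: [179.6, 0.1, -2.4]
ft_force: [0.2, 0.8, -1.0]
opening: 48.2
```

Call:
{"fn": "carry_out", "kwargs": {"moves": [[[0,-8,0],[0,0,0],-1],[[0,0,0],[0,0,0],-1],[[0,0,0],[0,0,0],-1]]}}

```text
t: 42.75
ee_pos: [541.0, 46.9, 98.2]
eef_rot: [179.6, 0.0, -2.4]
ft_force: [-0.4, -0.2, -1.8]
opening: 48.0
```

Call:
{"fn": "carry_out", "kwargs": {"moves": [[[-1,0,5],[0,0,0],-1],[[0,0,10],[0,0,0],-1],[[0,0,9],[0,0,0],-1],[[0,0,4],[0,0,0],-1],[[0,0,0],[0,0,0],-1],[[0,0,0],[0,0,0],-1]]}}

```text
t: 43.35
ee_pos: [539.9, 47.1, 67.7]
eef_rot: [179.6, 0.0, -2.4]
ft_force: [0.1, 1.0, -0.9]
opening: 48.3
```

Call:
{"fn": "carry_out", "kwargs": {"moves": [[[0,0,1.5],[0,0,0],-1],[[0,0,0],[0,0,0],-1],[[0,0,0],[0,0,0],-1]]}}

```text
t: 43.65
ee_pos: [540.6, 46.7, 67.4]
eef_rot: [179.7, -0.0, -2.4]
ft_force: [-0.3, -0.3, -1.5]
opening: 47.7
```

Call:
{"fn": "carry_out", "kwargs": {"moves": [[[0,0,1.3],[0,0,0],-1],[[0,0,0.7],[0,0,0],-1],[[0,0,0],[0,0,0],-1],[[0,0,0],[0,0,0],-1]]}}

```text
t: 44.05
ee_pos: [541.1, 46.6, 67.1]
eef_rot: [179.7, -0.1, -2.5]
ft_force: [-1.3, -1.1, -0.3]
opening: 47.9
```

Call:
{"fn": "carry_out", "kwargs": {"moves": [[[0,0,1],[0,0,0],-1],[[0,0,0],[0,0,0],-1],[[0,0,0],[0,0,0],-1]]}}

```text
t: 44.35
ee_pos: [541.2, 46.6, 66.9]
eef_rot: [179.7, -0.1, -2.5]
ft_force: [0.1, 0.0, 0.7]
opening: 48.1
```

Call:
{"fn": "carry_out", "kwargs": {"moves": [[[0,0,0],[0,0,0],0.3],[[0,0,0],[0,0,0],0.6],[[0,0,0],[0,0,0],1],[[0,0,0],[0,0,0],1],[[0,0,0],[0,0,0],1],[[0,0,-8],[0,0,0],1],[[0,0,-20],[0,0,0],1],[[0,0,-35],[0,0,0],1],[[0,0,-40],[0,0,0],1],[[0,0,-15],[0,0,0],1],[[0,0,0],[0,0,0],1],[[0,0,0],[0,0,0],1]]}}

```text
t: 45.55
ee_pos: [540.7, 47.0, 190.2]
eef_rot: [179.7, -0.1, -2.5]
ft_force: [-0.8, -0.9, -0.3]
opening: 85.1
```

```bash
python3 bulb.py 539 46.7 89
python3 - <<'E'
from h import *
a=cv2.imread('pics/scene0.png').astype(int);b=imaging.get_image('scene').astype(int);c=cal('scene')
u,v=proj(c,(539,47,70)).astype(int);d=np.abs(a-b).max(2)[v-18:v+22,u-10:u+11];print(d.mean(),(d>40).mean())
E
```

```text
[540.65625182  46.96895958 189.85894714] [ 1.79733503e+02 -3.29594819e-02 -2.48756321e+00]
pred [315. 198.] base [315. 173.]
2597.0 (285, 172, 59, 60)
dark 0.0 (354, 152, 1, 1)
dark 63.0 (302, 162, 27, 8)
39.98452380952381 0.3595238095238095
```

Waisted tube is back: bulb centre (314,202) against a predicted (315,198). Now the straight tube.

Call:
{"fn": "carry_out", "kwargs": {"moves": [[[0,20,-5],[0,0,0],1],[[1,42,0],[0,0,0],1],[[1,43,0],[0,0,0],1],[[1,43,0],[0,0,0],1],[[1,43,0],[0,0,0],1],[[1,43,0],[0,0,0],1],[[1,43,0],[0,0,0],1],[[1,43,0],[0,0,0],1],[[1,43,0],[0,0,0],1],[[1,35,0],[0,0,0],1],[[0,15,0],[0,0,0],1],[[0,0,0],[0,0,0],1]]}}

```text
t: 46.85
ee_pos: [524.6, -375.6, 175.7]
eef_rot: [-179.9, 1.9, -2.0]
ft_force: [-0.1, -0.4, 0.2]
opening: 85.1
```

Call:
{"fn": "carry_out", "kwargs": {"moves": [[[6,5,0],[0,1.9,0],1],[[0,0,15],[0,0,0],1],[[0,0,20],[0,0,0],1],[[0,0,18],[0,0,0],1],[[0,0,8],[0,0,0],1],[[0,0,0],[0,0,0],1],[[0,0,0],[0,0,0],1]]}}

```text
t: 47.55
ee_pos: [533.1, -364.7, 106.9]
eef_rot: [-179.1, 0.1, -1.2]
ft_force: [-1.0, 0.1, 0.8]
opening: 85.7
```

```bash
python3 bulb.py 532 -380.8 120
```

```text
[ 533.19909206 -364.67033399  107.04374529] [-1.79110224e+02  5.10682182e-02 -1.17884227e+00]
pred [316. 299.] base [316. 218.]
5577.5 (262, 245, 108, 86)
dark 171.0 (297, 208, 37, 12)
```

Call:
{"fn": "carry_out", "kwargs": {"moves": [[[-1,16,0],[-0.9,0,0],1],[[0,0,0],[0,0,0],1],[[0,0,8],[0,0,0],1],[[0,0,12],[0,0,0],1],[[0,0,0],[0,0,0],1],[[0,0,0],[0,0,0],1]]}}

```text
t: 48.2
ee_pos: [533.1, -384.0, 87.6]
eef_rot: [179.7, -0.2, -1.2]
ft_force: [-0.3, -0.1, -0.2]
opening: 85.6
```

Call:
{"fn": "carry_out", "kwargs": {"moves": [[[-1,-3,6],[0.3,0,0],1],[[0,0,10],[0,0,0],1],[[0,0,5],[0,0,0],1],[[0,0,0],[0,0,0],1],[[0,0,0],[0,0,0],1]]}}

```text
t: 48.7
ee_pos: [531.8, -379.9, 63.9]
eef_rot: [-179.9, -0.1, -1.2]
ft_force: [-0.0, 0.5, -0.3]
opening: 85.2
```

Call:
{"fn": "carry_out", "kwargs": {"moves": [[[0,0,0],[0,0,0],0.5],[[0,0,0],[0,0,0],0.2],[[0,0,0],[0,0,0],-1],[[0,0,0],[0,0,0],-1],[[0,0,0],[0,0,0],-1],[[0,0,0],[0,0,0],-1],[[0,0,0],[0,0,0],-1],[[0,0,0],[0,0,0],-1]]}}

```text
t: 49.5
ee_pos: [532.2, -380.1, 64.7]
eef_rot: [-179.9, -0.2, -1.2]
ft_force: [-0.0, -0.3, -0.6]
opening: 44.2
```

Call:
{"fn": "carry_out", "kwargs": {"moves": [[[0,0,-6],[0,0,0],-1],[[0,0,-15],[0,0,0],-1],[[0,0,-20],[0,0,0],-1],[[0,0,-15],[0,0,0],-1],[[0,-10,0],[0,0,0],-1],[[0,-25,0],[0,0,0],-1],[[0,-38,0],[0,0,0],-1],[[0,-40,0],[0,0,0],-1],[[0,-40,0],[0,0,0],-1],[[0,-40,0],[0,0,0],-1],[[0,-25,0],[0,0,0],-1],[[0,0,0],[0,0,0],-1]]}}

```text
t: 50.7
ee_pos: [536.1, -151.2, 126.2]
eef_rot: [-179.9, -0.3, -1.2]
ft_force: [-0.4, 0.3, -1.8]
opening: 44.6
```

Base is at about z 68. It needs about 137 mm more in y; I stop short at first.

Call:
{"fn": "carry_out", "kwargs": {"moves": [[[0,-25,0],[0,0,0],-1],[[0,-35,0],[0,0,0],-1],[[1,-35,0],[0,0,0],-1],[[1,-22,0],[0,0,0],-1],[[0,0,8],[0,0,0],-1],[[0,0,10],[0,0,0],-1],[[0,0,0],[0,0,0],-1],[[0,0,0],[0,0,0],-1]]}}

```text
t: 51.5
ee_pos: [540.3, -36.1, 107.3]
eef_rot: [179.8, -0.4, -1.6]
ft_force: [0.6, 0.3, -0.7]
opening: 44.2
```

Call:
{"fn": "carry_out", "kwargs": {"moves": [[[-1,-14,0],[0.2,-0.4,0],-1],[[0,-9,0],[0,0,0],-1],[[0,0,6],[0,0,0],-1],[[0,0,4],[0,0,0],-1],[[0,0,0],[0,0,0],-1],[[0,0,0],[0,0,0],-1]]}}

```text
t: 52.1
ee_pos: [540.2, -14.0, 96.7]
eef_rot: [180.0, -0.0, -1.8]
ft_force: [-0.2, 0.6, -1.3]
opening: 44.3
```

Call:
{"fn": "carry_out", "kwargs": {"moves": [[[-1,-1,6],[0,0,0],-1],[[0,0,10],[0,0,0],-1],[[0,0,10],[0,0,0],-1],[[0,0,4],[0,0,0],-1],[[0,0,0],[0,0,0],-1],[[0,0,0],[0,0,0],-1]]}}

```text
t: 52.7
ee_pos: [539.6, -13.6, 64.5]
eef_rot: [-180.0, -0.0, -1.9]
ft_force: [-1.5, 1.6, 6.6]
opening: 44.8
```

Contact felt (6.6 N up at z 64.5). Releasing.

Call:
{"fn": "carry_out", "kwargs": {"moves": [[[0,0,0],[0,0,0],0.3],[[0,0,0],[0,0,0],0.6],[[0,0,0],[0,0,0],1],[[0,0,0],[0,0,0],1],[[0,0,0],[0,0,0],1],[[0,0,-8],[0,0,0],1],[[0,0,-20],[0,0,0],1],[[0,0,-35],[0,0,0],1],[[0,0,-40],[0,0,0],1],[[0,0,-35],[0,0,0],1],[[0,0,0],[0,0,0],1],[[0,0,0],[0,0,0],1]]}}

```text
t: 53.9
ee_pos: [539.0, -14.1, 208.7]
eef_rot: [-180.0, 0.1, -2.0]
ft_force: [-1.1, -1.2, 0.1]
opening: 85.3
```

Run:
```python
from h import *
print({k:status.observe()[k].round(1).tolist() for k in('ee_pos','eef_rot')})
c=cal('wrist');im=imaging.get_image('wrist');cv2.imwrite('pics/w20.png',im)
z=np.load('w2.npz');c0=(z['K'],z['T']);i0=cv2.imread('pics/w2.png')
h=lambda i,p,r:[cv2.boundingRect(t) for t in sorted(cv2.findContours(cv2.inRange(cv2.cvtColor(i,40),(0,0,120),(179,75,255))&cv2.circle(np.zeros(i.shape[:2],np.uint8),tuple(int(q) for q in p),r,255,-1),0,2)[0],key=cv2.contourArea)[-1:]]
for n,P in(('straight',(538.5,-12,120)),('waist',(539,46.7,88))):
    for cc,i,t in((c0,i0,'start'),(c,im,'now')):
        p=proj(cc,P);b=h(i,p,40)[0];m=(b[0]+b[2]/2,b[1]+b[3]/2);print(n,t,'pred',p.round(),b,'at',plane(cc,m,P[2])[:2].round(1))
# bystanders and cell: change between first and current fixed views
for n in('scene','side'):
    C=cal(n);a=cv2.imread(f'pics/{n}0.png').astype(int);b=imaging.get_image(n);cv2.imwrite(f'pics/{n}20.png',b);d=np.abs(a-b.astype(int)).max(2)
    for k,P in(('lamp',(660,-15,20)),('clip',(363,-38,10)),('jar',(770,-2,40)),('blue',(682,83,60)),('purple',(438,51,60)),('cell',(481,226,95)),('straight',(538,-12,70)),('waist',(539,47,70)),('metal old',(587,18,40))):
        u,v=proj(C,P).astype(int);w=d[v-8:v+9,u-8:u+9];print(n,k,w.mean().round(),(w>40).mean().round(2))
```

```text
{'ee_pos': [539.0, -14.1, 208.7], 'eef_rot': [-180.0, 0.1, -2.0]}
straight start pred [310. 209.] (284, 174, 54, 58) at [539.4  -7. ]
straight now pred [317. 201.] (291, 170, 53, 58) at [539.2 -10.7]
waist start pred [310. 131.] (280, 102, 60, 60) at [538.6  46.1]
waist now pred [315. 123.] (285, 92, 61, 62) at [539.5  46.3]
scene lamp 8.0 0.04
scene clip 14.0 0.0
scene jar 5.0 0.0
scene blue 5.0 0.0
scene purple 12.0 0.12
scene cell 75.0 0.52
scene straight 15.0 0.07
scene waist 18.0 0.12
scene metal old 53.0 0.57
side lamp 2.0 0.0
side clip 15.0 0.0
side jar 3.0 0.0
side blue 3.0 0.0
side purple 2.0 0.0
side cell 76.0 0.75
side straight 10.0 0.04
side waist 13.0 0.09
side metal old 66.0 0.64
```

```bash
python3 -c "
from bench import robot;print(robot.hand_in())"
```

```text
the job is handed in; nothing more can be done
None
```

The job is done and handed in at about t = 54 s of the 128 s allowed. I stood both glass tubes in the felt tray, then moved the metal tube into the tester's front cell. After that I put the waisted and straight tubes back in their own compartments of the stock tray.

**Last checks that agreed:**
- **Glass tubes:** the wrist view puts the waisted tube within 1 mm and the straight tube within about 4 mm of where they started. They look unchanged in both fixed views.
- **Metal tube:** I checked it right after release. It stood upright, within a few mm of the cell's centre. Both fixed views still show it there and its old place empty.
- **Other objects:** the lamp, clip and jar, and the blue and purple look-alikes, show no shift in the fixed views. The gripper was open and about 125 mm clear above the tubes.

**What went wrong or disagreed:**
- **Finger height:** the fingertips sit about 29 mm higher than I worked out from the reported TCP. The first grip on the waisted tube therefore caught its dome, so I released it and regripped lower before lifting.
- **Metal tube:** the first close on it shut just above its top, without knocking it over. The second, lower try held.
- **First carries:** the straight and waisted tubes went out held near the top of their bulbs. I gripped both at the proper height for the return.
- **Final check by numbers only:** I had used up the 16 picture views, so the checks after that were by image measurement. The cell check in the fixed views shows only that something changed there.

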